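# Load the probe station's sample slide

## Task

Get the sample slide ready for a scan: draw the red-knobbed locking pin out of its bore, hang it in the bracket's side notch, and then pull the carriage fully out to its load stop. Stand all the holders from the mat squarely in the carriage's marked bays, the white reference in the bay nearest the probe and the samples, in any order, in the bays straight after it with no bay left empty between; only when all are loaded slide the carriage fully home to its stop under the probe. Keep off the probe head and leave the spectrometer, jar and screwdriver where they are.

Things in the scene. Friction and masses are not known exactly. Their poses are not given: they have to be found in the camera images.
- station: slide station, fixed: MDF baseboard 160 (x) x 480 (y) x 15 mm, origin under its centre, z up. A grey carriage slides along its y: probe end at +y, load end at -y. On its -x side a steel bracket (top 77 mm above the bench) has the bore and the side notch. Far side: 22 mm square column at x +115, y +158, 220 mm high, whose arm at 212 mm carries the probe
- carriage (a joint): travel of the carriage along the station's -y, m: 0 = home stop under the probe, 0.18 = load stop; friction 2 N. Its flat top, 120 (x) x 248 mm (y), is 50 mm above the bench; yellow lines mark four bays of 44 (y) x 68 mm (x). A steel tab at its +y end reaches out on the -x side, 80 to 88 mm above the bench, over the bracket; a pin in the bore stops it at about 0.03 m
- handle (a point): grip point of the carriage's black handle: an upright fin 14 mm thick (station x), 30 mm long (y), standing 52 mm above the carriage top, at the load end of the carriage; the point is on its middle, 34 mm above the carriage top and 18 mm below the fin's upper edge
- bay1 (a point): centre of bay 1 of the carriage on its top surface, axes as the station's (bay 1 is nearest the probe; the bays follow at 44 mm towards -y, the handle comes 46 mm after bay 4; the tab, 12 mm wide, is 42 mm to the +y side of bay 1)
- bay2 (a point): centre of bay 2 of the carriage on its top surface, axes as the station's
- bay3 (a point): centre of bay 3 of the carriage on its top surface, axes as the station's
- bay4 (a point): centre of bay 4 of the carriage on its top surface, axes as the station's
- pin: locking pin, standing upright, 0.09 kg: steel shaft 10 mm diameter and 60 mm long, then a steel collar 26 mm diameter and 10 mm high (60 to 70 mm), then a red round knob 22 mm diameter and 45 mm high (70 to 115 mm); origin at the shaft's lower end, z up
- pin_collar (a point): on the pin's axis at the underside of its collar, 60 mm above the shaft's end
- bore (a point): mouth of the 12 mm bore in the bracket's top (62 mm deep); the pin starts here with its collar on the top face
- notch (a point): place of the collar's underside when parked, 42 mm to the -x side of the bore. The notch is a slot 17 mm wide (x) in a 10 mm plate flush with the bracket's top (77 mm), along y, its mouth open to the station's +y 32 mm from this point, closed 8 mm to the -y side. The shaft enters from the mouth or from above, the collar rests on the plate; free below down to 15 mm above the bench
- white_ref: white reference holder, a block 60 (its x) x 38 (its y) x 36 mm high, 0.15 kg, aluminium with a 32 mm white disc on top; origin at the centre of its underside, z up. Turning it half round makes no difference
- blue_sample: blue sample holder, a block 60 (its x) x 38 (its y) x 36 mm high, 0.15 kg, black with a 32 mm blue disc on top; origin at the centre of its underside, z up. Turning it half round makes no difference; may be absent
- green_sample: green sample holder, a block 60 (its x) x 38 (its y) x 36 mm high, 0.15 kg, black with a 32 mm green disc on top; origin at the centre of its underside, z up. Turning it half round makes no difference; may be absent
- yellow_sample: yellow sample holder, a block 60 (its x) x 38 (its y) x 36 mm high, 0.15 kg, black with a 32 mm yellow disc on top; origin at the centre of its underside, z up. Turning it half round makes no difference; may be absent
- red_sample: red sample holder, a block 60 (its x) x 38 (its y) x 36 mm high, 0.15 kg, black with a 32 mm red disc on top; origin at the centre of its underside, z up. Turning it half round makes no difference; may be absent
- probe: blue probe head, fixed: upright tube 24 mm diameter, tip 112 mm above the bench (62 mm above the carriage top); origin at its tip. It hangs over bay 1 when the carriage is home
- spectrometer: bystander: black instrument box 90 x 140 x 45 mm, origin under its centre
- jar: bystander: jar 64 mm diameter, 90 mm high, origin under its centre
- driver: bystander: screwdriver lying on the bench
Not all that is in view belongs to the job. Leave any orange look-alike of the blue_sample alone.

How it is judged:
By the outcome, as a careful person would: the job done as asked, in the order asked, and still so for the second after the job is handed in, with the robot touching nothing.
Of blue_sample, green_sample, yellow_sample, red_sample only 2 to 3 are there at a start; the rules pass over those that are not, and their reading is None.
At some moment in a run one of white_ref, blue_sample, green_sample, yellow_sample, red_sample may be knocked a few centimetres aside while the robot is not near it.
It also fails if it takes over 210 s, if anything falls off the work surface, if the arm or the gripper's body presses on something with over 40 N, if the wrist force passes 120 N, or if a joint passes its speed limit or range.

## Robot

A 6-joint arm with a two-finger parallel gripper is mounted at the origin on the work surface. World frame = base frame: x ahead of the robot, y to its left, z up, the work surface at z = 0. Lengths are in m, angles in rad, forces in N, time in s.
With the tool pointing down it reaches from about 0.225 to 0.875 m from the base axis. Payload 3.4 kg.
Tool frame: the origin (TCP) lies at the very end of the fingers, on their centre line; the grasp point (between the pads) lies 19 mm behind it (manip.hold_point_z is the distance from the TCP to the grasp point, in m); z points along the fingers, x is the direction in which the jaws open and shut, and the axes are right-handed (so a half turn about z gives the same grasp; the last joint's range is limited). The gripper opens to 85 mm and grips with 20 to 120 N. Pads are 22 mm wide; open, the fingers measure 114 mm over their backs; the gripper's body (76 mm by 85 mm) begins 54 mm behind the grasp point. The pads swing forward as they close: fully open they stand 13 mm farther back than shut.
Start: joints at [1.027, 0.276, 1.505, -0, 1.361, -0.121], TCP at [0.236, 0.524, 0.211] pointing down, gripper open.
Joint ranges: [-2.89, 2.89], [-0.75, 2.08], [0.22, 2.7], [-1.18, 4.32], [0.11, 2.71], [-2.7, 2.7]. Speed limits (rad/s): [2.57, 2.57, 3.14, 3.14, 3.14, 3.14].

## Interface

Orientations are given as a unit quaternion [w, x, y, z].
In Python, from rig import telemetry, cams, manip, finder gives the robot as it stands. The module is installed in compiled form; this text tells all that it offers.
- The arm moves only by the tool carry_out, never from a script. Its argument "rows" is a list that holds one entry, the list of rows, each a list of 5 numbers: the gripper's target within -1 to 1 (fully open at 1, half-way at 0, shut at -1), then the shift along the world's x, y, z in cm, then the turn about the world's z in rad. A call has 1 to 12 rows; each row shifts and turns the commanded pose from where the row before left it; what a row does not reach is not made up. A row lasts 1/10 s, in which the tool goes at most 50 mm and 8.59 degrees, less where a joint would pass 70% of its speed; a pose out of reach is approached as far as the arm can. A call with a gripper value outside its range is refused whole. The fingers move at their own pace and stop on an object; "force" is the grip in N (left out, the last holds). Time passes only in rows, so rows that do not move let the fingers close. It gives the time, the measured TCP pose, the force and the opening at its end, in the units of the state.
- telemetry.get_state(): the state, without advancing time (a new reading comes with each control period).
- cams.get_image(name): name is "side" or "top"; returns a dict with "image" (384x512x3 uint8, red, green, blue), "camera_matrix" (3x3 intrinsics, pixels), "eye" and "attitude" of the camera in the world. Camera axes: x right, y down, z forward; pixel columns grow to the right and rows downward; lengths in m; the calibration is good to about 2 mm. A picture is of the moment at which its call begins. There is no depth.
- manip.sign_off(): hands the job in, once; it reports no verdict.
Trained networks look in a picture, given as the dict that the camera call returned (one of the last four; its "shot" number tells which), for a name from the list of things; names that differ only in an ending like _2 or _b are one class to them, and where a whole thing is asked for, a point or a joint stands for the part that bears it (a point fixed in the world has none). Each returns a list of dicts, best first, with "confidence" (0 to 1); they miss things now and then, are a little off and sometimes report something else, mostly with a low value. They report only what shows in the picture. A call takes as long as a camera call. They do not tell look-alikes from the thing itself.
- finder.boxes_of(picture, thing): "xy" ([column, row] in pixels, amid what is visible of it).
The state is a dict: "clock": time; "qpos": joint angles; "qd": joint speeds; "effort": joint torques, N m; "position": TCP position; "ee_rot": TCP orientation; "contact_force": force on the tool from outside, world axes, zero at the start; "moment": the same for the moment, N m; "width": finger opening in m.
Only numpy, scipy, OpenCV 4.12 (cv2) and the standard library are available. Lean on these libraries where they do the work, as an engineer would, in place of code of your own. Each camera call takes 0.05 s, during which the arm holds its last target.

## Working session

There is one attempt and no reset: what is moved stays moved. The work goes in short steps, Python scripts to look and compute and a tool call to move; the robot and the scene stay as the last step left them, time stands still between calls to the robot, and variables do not carry over. Pictures are saved under pics/ and viewed, and the job is handed in when it is done.

Besides the shell and the picture viewer there is one more tool, called after "Request:" as name(argument=value, ...) on one line, values as JSON. carry_out: Moves the arm, as the interface text tells. Its arguments: {"type":"object","properties":{"rows":{"type":"array","items":{"type":"array","items":{"type":"array","items":{"type":"number"}}}},"force":{"type":"number"}},"required":["rows"]}

```bash
mkdir -p pics
cat > h.py <<'E'
import numpy as np, cv2
from rig import telemetry, cams, manip, finder
from scipy.spatial.transform import Rotation as R
def rot(q):
    q=np.array(q,float)
    return q if q.shape==(3,3) else R.from_quat([q[1],q[2],q[3],q[0]]).as_matrix()
def back(p,uv,z):
    K=np.array(p["camera_matrix"]);A=rot(p["attitude"]);e=np.array(p["eye"])
    d=A@np.linalg.inv(K)@np.array([uv[0],uv[1],1.0])
    return e+d*(z-e[2])/d[2]
def proj(p,X):
    K=np.array(p["camera_matrix"]);A=rot(p["attitude"]);e=np.array(p["eye"])
    c=K@(A.T@(np.array(X)-e)); return c[:2]/c[2]
def save(p,name,crop=None,s=1.5):
    im=p["image"][:,:,::-1]
    if crop: im=im[crop[1]:crop[3],crop[0]:crop[2]]
    cv2.imwrite("pics/"+name,cv2.resize(im,None,fx=s,fy=s,interpolation=cv2.INTER_CUBIC))
E
python3 - <<'E'
from h import *
t=cams.get_image("top"); s=cams.get_image("side")
save(t,"t0.png");save(s,"s0.png")
for p in (t,s): print(p["eye"],np.round(p["attitude"],4),p["camera_matrix"])
for n in "station handle pin bore notch bay1 white_ref blue_sample green_sample yellow_sample red_sample probe spectrometer jar driver".split():
  for k,p in (("t",t),("s",s)):
    try: print(n,k,[(np.round(b["xy"]).tolist(),round(b["confidence"],2)) for b in finder.boxes_of(p,n)][:4])
    except Exception as e: print(n,e)
print(telemetry.get_state())
E
```

```text
[0.48375956 0.00788458 1.23147087] [-0.0283  0.7116 -0.7019  0.0092] [[406.05492697   0.         253.42265847]
 [  0.         406.05492697 188.18007294]
 [  0.           0.           1.        ]]
[0.33712718 0.79925999 0.91384073] [ 0.0502 -0.112   0.9217 -0.368 ] [[415.7251447    0.         260.6711717 ]
 [  0.         415.7251447  190.48611645]
 [  0.           0.           1.        ]]
station t [([234.0, 164.0], 0.71)]
station s [([223.0, 222.0], 0.58)]
handle t [([225.0, 164.0], 0.73), ([382.0, 181.0], 0.57), ([386.0, 226.0], 0.49), ([192.0, 195.0], 0.41)]
handle s [([224.0, 225.0], 0.78)]
pin t [([193.0, 194.0], 0.39)]
pin s [([247.0, 238.0], 0.63), ([223.0, 218.0], 0.36)]
bore t [([236.0, 161.0], 0.8)]
bore s [([224.0, 222.0], 0.72)]
notch t [([231.0, 159.0], 0.8)]
notch s [([224.0, 223.0], 0.82)]
bay1 t [([224.0, 162.0], 0.84)]
bay1 s [([224.0, 222.0], 0.96)]
white_ref t [([388.0, 226.0], 0.67), ([117.0, 175.0], 0.35)]
white_ref s [([312.0, 128.0], 0.73)]
blue_sample t [([383.0, 183.0], 0.76), ([413.0, 136.0], 0.68)]
blue_sample s [([276.0, 123.0], 0.81), ([245.0, 105.0], 0.6
[... 653 characters left out ...]
0], 0.31)]
{'clock': 1.6, 'qpos': array([ 1.02697161e+00,  2.75899601e-01,  1.50488140e+00, -9.62840760e-08,
        1.36068857e+00, -1.20982311e-01]), 'qd': array([-4.23251346e-05,  7.30754742e-04, -3.20485051e-04, -2.78761898e-04,
       -1.47372391e-03,  1.80014721e-04]), 'effort': array([-8.99918092e-06, -4.16654384e+01, -2.46093607e+01, -1.36087701e-04,
        1.93161750e-04, -8.56592152e-06]), 'position': array([0.23597476, 0.52440161, 0.21113567]), 'ee_rot': array([-2.68910104e-05,  8.39748221e-01,  5.42975987e-01,  5.53531845e-05]), 'contact_force': array([ 0.91438967, -0.78496109,  0.0995803 ]), 'moment': array([-0.00847678, -0.00016062, -0.02389755]), 'width': 0.08495811385394163}
```

View pics/t0.png

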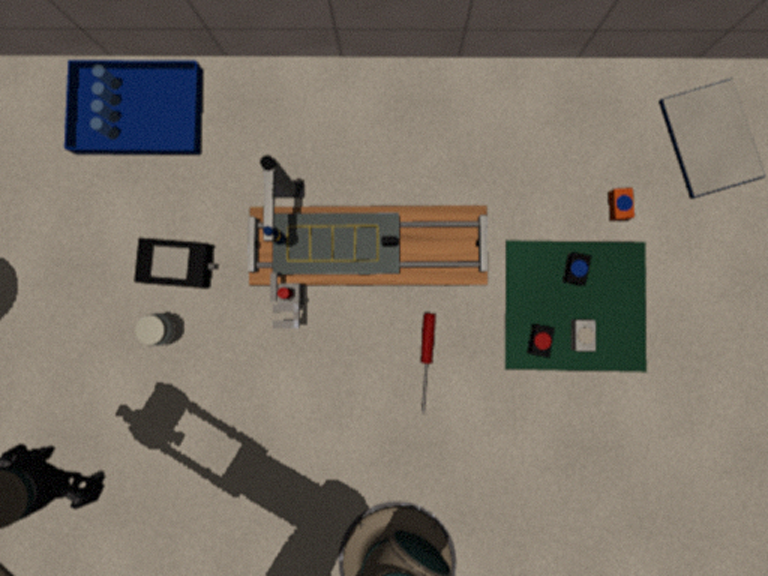

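View pics/s0.png

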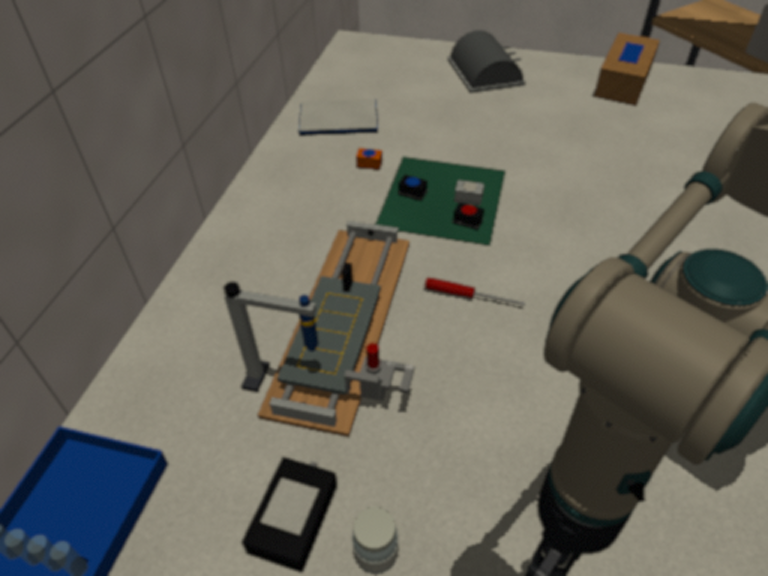

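Run:
```python
from h import *
t=cams.get_image("top"); s=cams.get_image("side")
np.save("t.npy",t["image"])
save(t,"t1.png",(150,90,330,260),4.4)
save(t,"t2.png",(330,90,450,260),3.5)
save(s,"s1.png",(150,90,340,260),4.2)
```

```text
(no output)
```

View pics/t1.png

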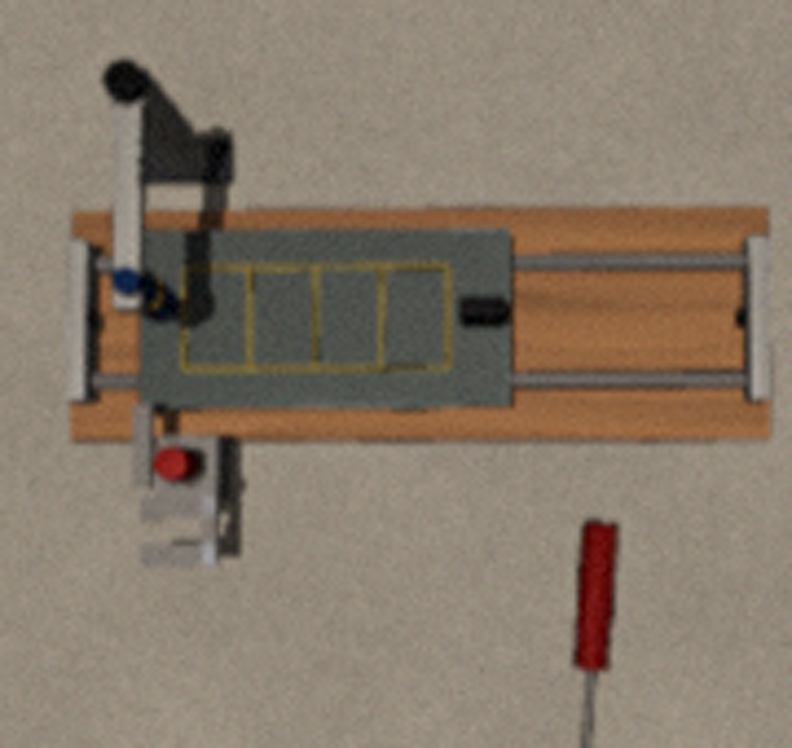

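View pics/t2.png

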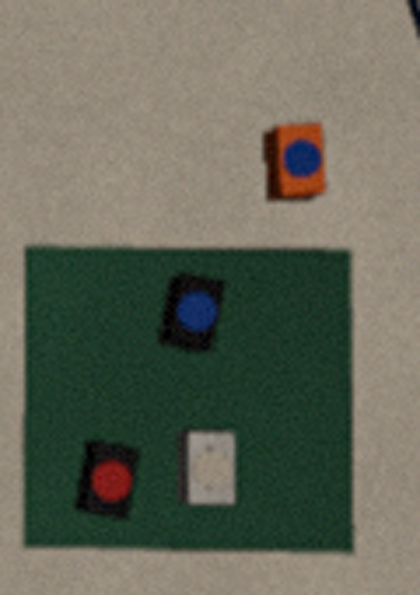

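View pics/s1.png

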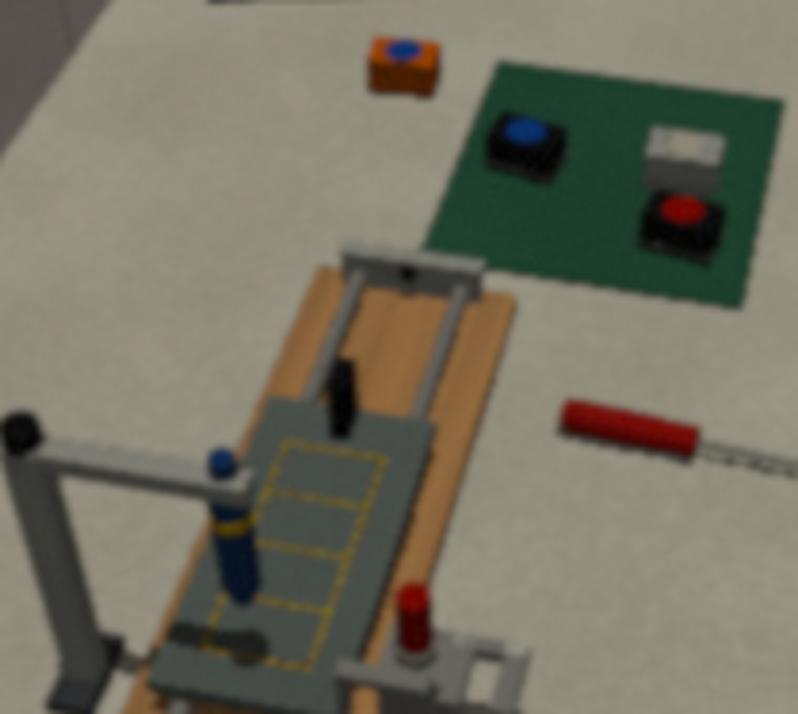

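Run:
```python
from h import *
t=cams.get_image("top"); s=cams.get_image("side")
f=lambda x,y:(150+x/4.4-.4,90+y/4.4-.4)
print("corners z15",[np.round(back(t,f(*c),.015)[:2],4).tolist() for c in [(72,212),(768,207),(770,439),(71,439)]])
g=t["image"].astype(int); hsv=cv2.cvtColor(t["image"],cv2.COLOR_RGB2HSV)
m=((hsv[...,0]<18)&(hsv[...,0]>4)&(hsv[...,1]>110)).astype(np.uint8)
ys,xs=np.nonzero(m[130:195,160:330]); pts=np.stack([xs+160,ys+130],1).astype(np.float32)
w=np.array([back(t,p,.015)[:2] for p in pts],np.float32)
print("rect",cv2.minAreaRect(w))
print("knob top z.132", back(t,f(174,462),.132)[:2])
# carriage corners z .05
print("carr", [np.round(back(t,f(*c),.05)[:2],4).tolist() for c in [(141,230),(512,230),(512,406),(139,406)]])
print("bays", [np.round(back(t,f(*c),.05)[:2],4).tolist() for c in [(182,265),(450,265),(450,370),(182,371)]])
print("handle top", back(t,f(485,311),.102)[:2])
print("probe top arm", back(t,f(126,281),.22)[:2])
print("notch slot ", [np.round(back(t,f(*c),.077)[:2],4).tolist() for c in [(141,516),(141,543),(205,543),(216,564),(216,440)]])
# holders: top-disc
def blob(m,box,z):
    x0,y0,x1,y1=box; n,l,st,c=cv2.connectedComponentsWithStats(m[y0:y1,x0:x1].astype(np.uint8))
    for i in range(1,n):
        if st[i,4]>20: 
            cc=c[i]+[x0,y0]; print(cc,st[i,4],back(t,cc,z)[:2])
H,S,V=hsv[...,0],hsv[...,1],hsv[...,2]
print("blue");blob((H>100)&(H<130)&(S>120)&(V>60),(330,110,450,260),.036)
print("red");blob(((H<6)|(H>174))&(S>150)&(V>80),(330,150,450,260),.036)
print("white");blob((S<60)&(V>130),(340,165,428,245),.036)
```

```text
corners z15 [[0.698, 0.3092], [0.7061, -0.1694], [0.5473, -0.1716], [0.541, 0.3058]]
rect ((0.6182324886322021, 0.06901445984840393), (0.1678248643875122, 0.4752550423145294), 1.1693387031555176)
knob top z.132 [0.52212327 0.21267162]
carr [[0.6801, 0.2537], [0.6826, 0.0054], [0.5651, 0.0039], [0.562, 0.2522]]
bays [[0.6568, 0.2256], [0.6587, 0.0464], [0.5886, 0.0453], [0.5857, 0.224]]
handle top [0.62181858 0.02197898]
probe top arm [0.62235058 0.22626482]
notch slot  [[0.4887, 0.2436], [0.4712, 0.2432], [0.4718, 0.2015], [0.4584, 0.1941], [0.5387, 0.1958]]
blue
[415.87142857 134.84285714] 70 [ 0.71016156 -0.43466707]
[385.78125 178.40625] 96 [ 0.58069698 -0.34663223]
red
[361.51086957 226.83695652] 92 [ 0.4383062  -0.27611551]
white
[389.89861751 222.97695853] 217 [ 0.45077811 -0.35816091]
```

Request:
carry_out(rows=[[[0,2.4,-2.6,0,-0.0945],[0,2.4,-2.6,0,-0.0945],[0,2.4,-2.6,0,-0.0945],[0,2.4,-2.6,0,-0.0945],[0,2.4,-2.6,0,-0.0945],[0,2.4,-2.6,0,-0.0945],[0,2.4,-2.6,0,-0.0945],[0,2.4,-2.6,0,-0.0945],[0,2.4,-2.6,0,-0.0945],[0,2.4,-2.6,0,-0.0945],[0,2.3,-2.6,0,-0.0945],[0,2.3,-2.6,0,-0.0945]]], force=40)

```text
clock: 3.0
position: [0.5228, 0.2112, 0.2112]
ee_rot: [-0.0, 1.0, 0.005, 0.0]
contact_force: [0.0, -0.8, -0.4]
width: 0.0426
```

Run:
```python
from h import *
t=cams.get_image("top"); s=cams.get_image("side")
save(t,"t3.png",(150,90,450,260),2.6)
save(s,"s3.png",(150,60,400,300),2.5)
hsv=cv2.cvtColor(s["image"],cv2.COLOR_RGB2HSV);H,S,V=cv2.split(hsv)
n,l,st,c=cv2.connectedComponentsWithStats((((H<6)|(H>174))&(S>150)&(V>60)).astype(np.uint8))
for i in range(1,n):
  if st[i,4]>15: print(st[i],c[i],back(s,c[i],.110))
print(proj(s,[.5221,.2127,.110]))
st=telemetry.get_state(); print(st["position"],R.from_quat(np.roll(st["ee_rot"],-1)).as_matrix()[:2,0],st["clock"],st["width"])
```

```text
[307 136  11   7  59] [312.27118644 139.3559322 ] [ 0.43194744 -0.1844483   0.11      ]
[284 186  32  12 214] [299.42056075 191.4953271 ] [0.43034192 0.03819212 0.11      ]
[248.93656307 235.95091814]
[0.52503001 0.20926333 0.21093327] [0.99995924 0.00878179] 3.1 0.04258770395056193
```

Request:
carry_out(rows=[[[0,0,0,-3,0],[0,0,0,-3,0],[0,0,0,-2,0],[0,0,0,-1,0],[0,0,0,0,0]]])

```text
clock: 3.6
position: [0.5207, 0.2126, 0.1199]
ee_rot: [0.0, 1.0, 0.007, -0.001]
contact_force: [-0.8, -0.5, 1.0]
width: 0.0426
```

Run:
```python
from h import *
t=cams.get_image("top"); s=cams.get_image("side")
save(s,"s4.png",(180,120,340,280),4);save(t,"t4.png",(150,90,330,260),4)
st=telemetry.get_state(); print(st["position"],R.from_quat(np.roll(st["ee_rot"],-1)).as_matrix()[:2,0],st["clock"],st["contact_force"])
```

```text
[0.52245546 0.21291924 0.12196291] [0.99989217 0.01461407] 3.7 [0.01670125 0.6092849  0.86094169]
```

View pics/s4.png

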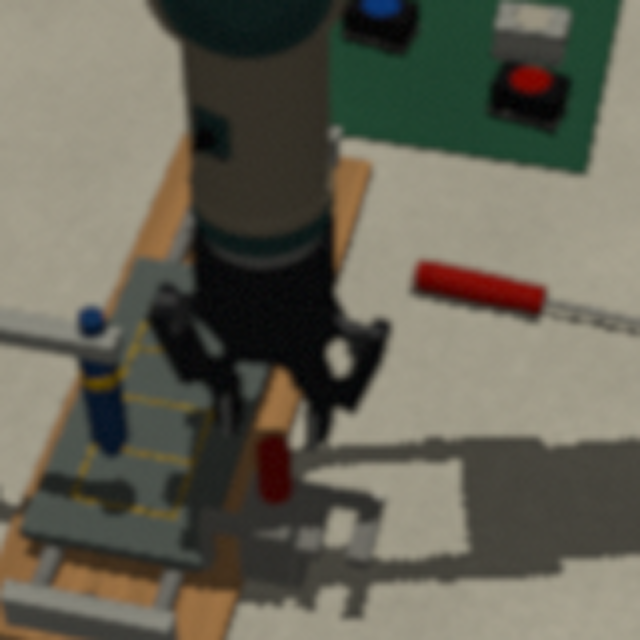

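View pics/t4.png

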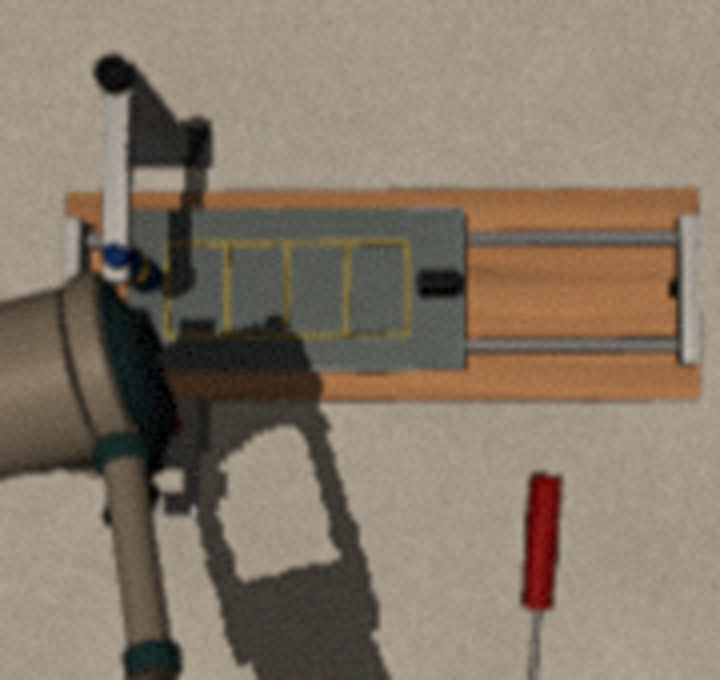

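Request:
carry_out(rows=[[[0,0,0,-1.3,0],[0,0,0,-1.3,0],[0,0,0,0,0],[-1,0,0,0,0],[-1,0,0,0,0],[-1,0,0,0,0],[-1,0,0,0,0],[-1,0,0,0,0],[-1,0,0,0,0]]], force=40)

```text
clock: 4.6
position: [0.522, 0.2124, 0.0952]
ee_rot: [-0.0, 1.0, 0.007, 0.0]
contact_force: [0.0, -0.7, -0.7]
width: 0.0205
```

Request:
carry_out(rows=[[[-1,0,0,1,0],[-1,0,0,1.5,0],[-1,0,0,1.5,0],[-1,0,0,1.5,0],[-1,0,0,1.5,0],[-1,0,0,0.5,0],[-1,0,0,0,0]]])

```text
clock: 5.3
position: [0.5225, 0.2126, 0.1713]
ee_rot: [-0.0, 1.0, 0.007, 0.001]
contact_force: [0.6, 0.0, -0.6]
width: 0.0203
```

Run:
```python
from h import *
s=cams.get_image("side")
save(s,"s5.png",(180,120,340,280),4)
st=telemetry.get_state(); print(st["position"],st["clock"],st["contact_force"],st["width"])
```

```text
[0.52195073 0.2124042  0.17039392] 5.35 [-0.59410362  0.69235233 -0.56764555] 0.020505182804341764
```

View pics/s5.png

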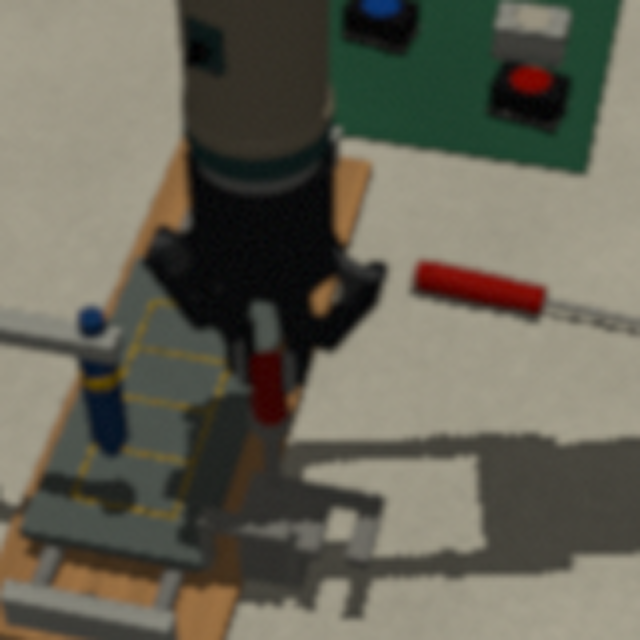

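Request:
carry_out(rows=[[[-1,-1.5,0,0,0],[-1,-1.5,0.05,0,0],[-1,-1.2,0,0,0],[-1,0,0,0,0],[-1,0,0,0,0]]])

```text
clock: 5.85
position: [0.4797, 0.213, 0.1704]
ee_rot: [-0.0, 1.0, 0.007, 0.001]
contact_force: [0.6, 0.2, -0.8]
width: 0.0205
```

Run:
```python
from h import *
t=cams.get_image("top");s=cams.get_image("side")
save(s,"s6.png",(180,120,340,280),4);save(t,"t6.png",(150,90,330,260),4)
st=telemetry.get_state(); print(st["position"],st["clock"],st["contact_force"],st["width"])
print("shaft end proj, notch",proj(s,[.480,.2125,.095]),proj(s,[.480,.2125,.077]))
```

```text
[0.48047667 0.2130076  0.17034037] 5.95 [-0.50835371  1.02933074 -0.15270002] 0.020085849936205227
shaft end proj, notch [265.87818654 242.93009218] [265.88617085 247.30874569]
```

View pics/s6.png

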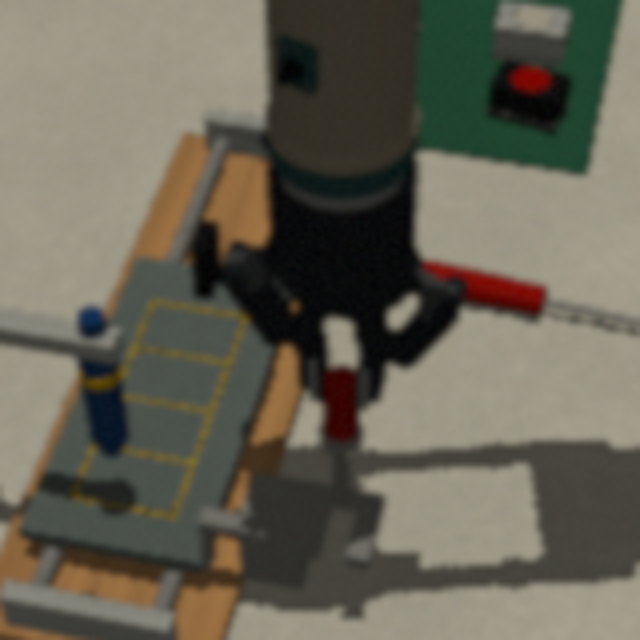

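View pics/t6.png

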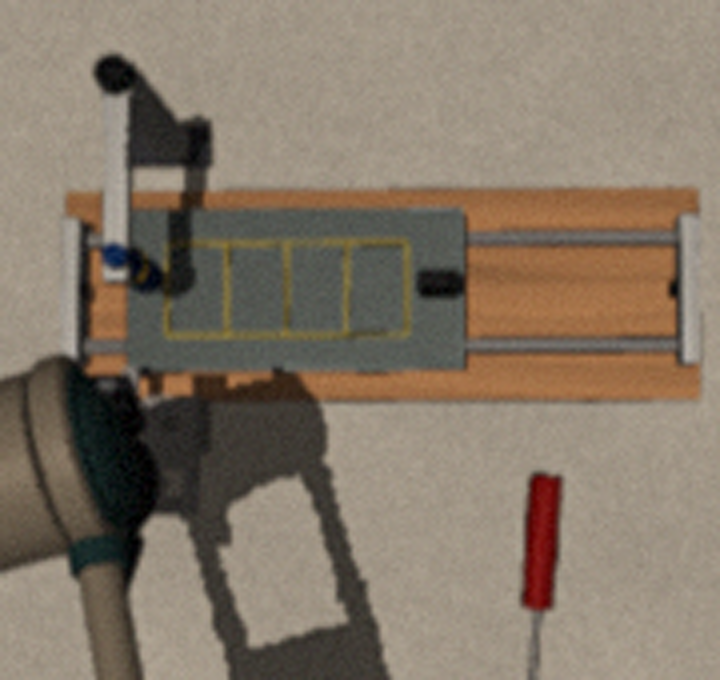

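Request:
carry_out(rows=[[[-1,0,0,-0.8,0],[-1,0,0,-0.8,0],[-1,0,0,-0.8,0],[-1,0,0,-0.6,0],[-1,0,0,0,0]]])

```text
clock: 6.45
position: [0.4791, 0.2126, 0.1387]
ee_rot: [0.0, 1.0, 0.007, -0.001]
contact_force: [-0.3, -0.1, -0.6]
width: 0.0201
```

Request:
carry_out(rows=[[[-1,0,0,-1.2,0],[-1,0,0,-1.2,0],[-1,0,0,-1.2,0],[-1,0,0,-0.6,0],[-1,0,0,-0.2,0],[-1,0,0,0,0]]])

```text
clock: 7.05
position: [0.4799, 0.2129, 0.0959]
ee_rot: [0.0, 1.0, 0.007, -0.0]
contact_force: [0.4, 0.1, -1.1]
width: 0.0203
```

Request:
carry_out(rows=[[[-1,0,0,-0.1,0],[-1,0,0,0,0],[-0.3,0,0,0,0],[0,0,0,0,0],[0,0,0,0,0],[0,0,0,1.5,0],[0,0,0,3,0],[0,0,0,3,0],[0,0,0,2,0],[0,0,0,0,0]]])

```text
clock: 8.05
position: [0.4822, 0.2136, 0.1934]
ee_rot: [-0.001, 1.0, 0.007, 0.004]
contact_force: [0.6, 0.2, -0.8]
width: 0.0428
```

Run:
```python
from h import *
t=cams.get_image("top");s=cams.get_image("side")
save(s,"s7.png",(180,120,340,280),4);save(t,"t7.png",(150,90,330,260),4)
st=telemetry.get_state(); print(st["position"],st["clock"],st["contact_force"],st["width"])
```

```text
[0.47980256 0.21285183 0.19005225] 8.15 [ 1.0260284  -0.02947438 -0.16281815] 0.04241889876955479
```

View pics/s7.png

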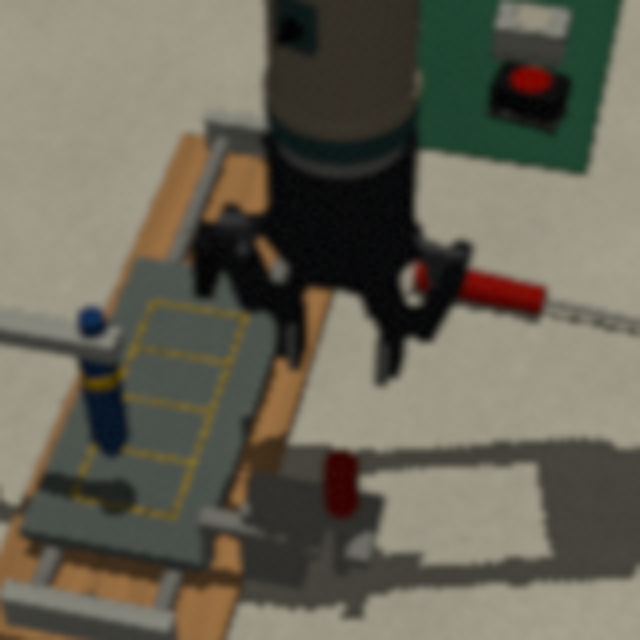

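Request:
carry_out(rows=[[[0,1.2,-2.6,0,0],[0,2.5,-3.5,0,0],[0,3,-3.8,0,0],[0,3,-3.8,0,0],[0,2.5,-3.4,0,0],[0,2.0,-1.9,0,0],[0,0,0,-3,0],[0,0,0,-3,0],[0,0,0,0,0],[0,0,0,0,0]]])

```text
clock: 9.15
position: [0.621, 0.023, 0.1288]
ee_rot: [-0.0, 1.0, 0.007, -0.002]
contact_force: [-0.3, -0.8, 0.5]
width: 0.0426
```

Run:
```python
from h import *
t=cams.get_image("top");s=cams.get_image("side")
save(s,"s8.png",(180,120,340,280),4);save(t,"t8.png",(150,90,330,260),4)
st=telemetry.get_state(); print(st["position"],st["clock"],st["contact_force"],st["width"])
```

```text
[0.62272048 0.02305028 0.13118091] 9.25 [ 0.92135583 -0.00983525  0.38439008] 0.042705063110462
```

View pics/s8.png

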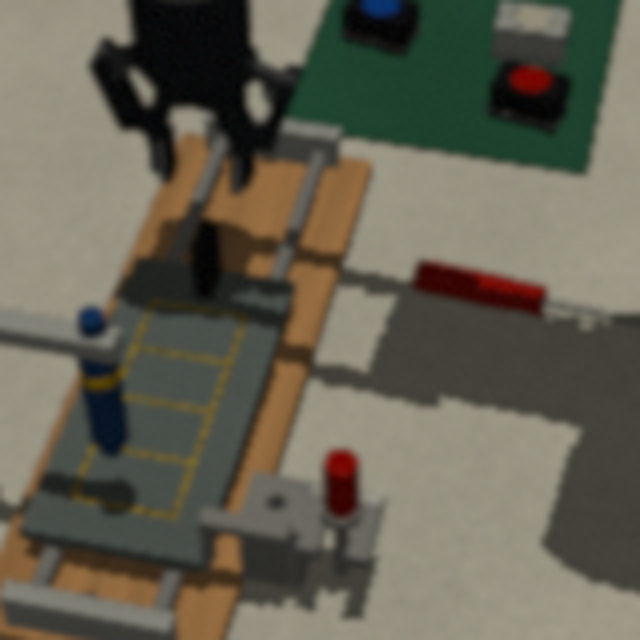

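View pics/t8.png

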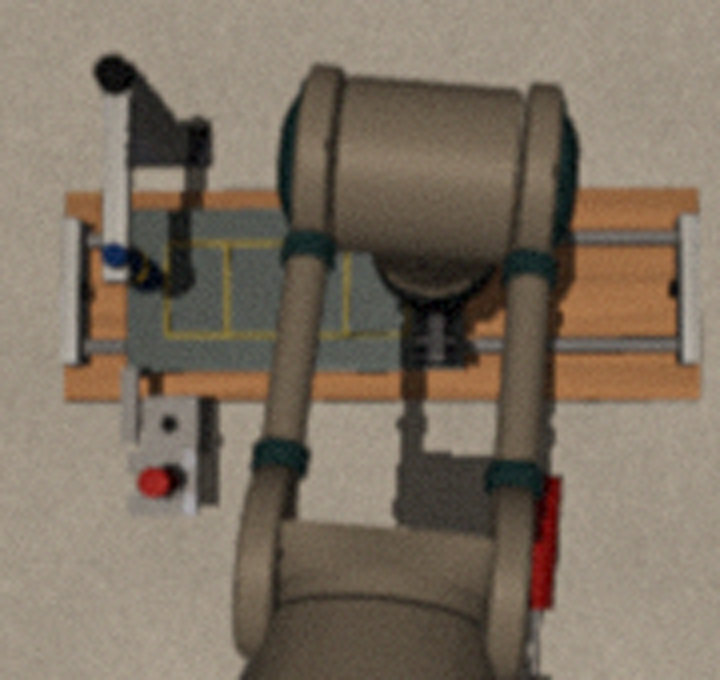

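Request:
carry_out(rows=[[[0,0,0,-2.5,0],[0,0,0,-2.5,0],[0,0,0,-1.4,0],[0,0,0,0,0],[-1,0,0,0,0],[-1,0,0,0,0],[-1,0,0,0,0],[-1,0,0,0,0],[-1,0,0,0,0],[-1,0,0,0,0]]], force=60)

```text
clock: 10.25
position: [0.6256, 0.0229, 0.0685]
ee_rot: [0.0, 1.0, 0.007, 0.004]
contact_force: [5.2, 0.5, 1.8]
width: 0.0121
```

Request:
carry_out(rows=[[[-1,0.3,0,0,0],[-1,0,-0.5,0,0],[-1,0,-1,0,0],[-1,0.02,-1.5,0,0],[-1,0.02,-1.5,0,0],[-1,0.02,-1.5,0,0],[-1,0.02,-1.5,0,0],[-1,0.02,-1.5,0,0],[-1,0.02,-1.5,0,0],[-1,0.02,-1.5,0,0],[-1,0,0,0,0]]])

```text
clock: 11.35
position: [0.6276, -0.0996, 0.0685]
ee_rot: [0.001, 1.0, 0.007, 0.002]
contact_force: [1.3, -2.2, 5.6]
width: 0.0122
```

Request:
carry_out(rows=[[[-1,0.02,-1,0,0],[-1,0.02,-1,0,0],[-1,0.0,-0.5,0,0],[-1,0.0,-0.4,0,0],[-1,0,0,0,0]]])

```text
clock: 11.85
position: [0.6281, -0.1268, 0.0685]
ee_rot: [0.001, 1.0, 0.007, 0.002]
contact_force: [1.0, -0.1, 6.8]
width: 0.0124
```

Request:
carry_out(rows=[[[-1,0.0,-0.3,0,0],[-1,0.0,-0.3,0,0],[-1,0.0,-0.3,0,0],[-1,0,0,0,0]]])

```text
clock: 12.25
position: [0.6282, -0.134, 0.0685]
ee_rot: [-0.001, 1.0, 0.007, 0.002]
contact_force: [2.0, 4.0, 6.1]
width: 0.0125
```

Request:
carry_out(rows=[[[-1,0.0,-0.3,0,0],[-1,0.0,-0.3,0,0],[-1,0,0,0,0]]])

```text
clock: 12.55
position: [0.6282, -0.1338, 0.0684]
ee_rot: [-0.006, 1.0, 0.006, 0.002]
contact_force: [2.8, 16.7, 8.2]
width: 0.0121
```

Request:
carry_out(rows=[[[-1,0.0,0.5,0,0],[0,0.0,0,0,0],[0,0,0,0,0],[0,0,0,0,0],[0,0,0,1.5,0],[0,0,0,3,0],[0,0,0,3.5,0],[1,0,0,3,0],[1,-2,0,3,0],[1,-4,0,0,0],[1,-4,0,0,0],[1,0,0,0,0]]])

```text
clock: 13.75
position: [0.5205, -0.1354, 0.2058]
ee_rot: [-0.001, 1.0, 0.006, -0.003]
contact_force: [1.4, -0.4, -0.6]
width: 0.0853
```

Run:
```python
from h import *
t=cams.get_image("top");s=cams.get_image("side")
save(s,"s9.png",(180,50,360,290),2.5);save(t,"t9.png",(150,90,450,260),2.6)
save(t,"t9b.png",(330,140,430,250),5);save(s,"s9b.png",(230,80,350,170),6)
st=telemetry.get_state(); print(st["position"],st["clock"],st["contact_force"],st["width"])
```

```text
[ 0.52608596 -0.13649663  0.206374  ] 13.85 [ 1.10495426  0.77866814 -0.32992625] 0.08565780234566356
```

View pics/s9.png

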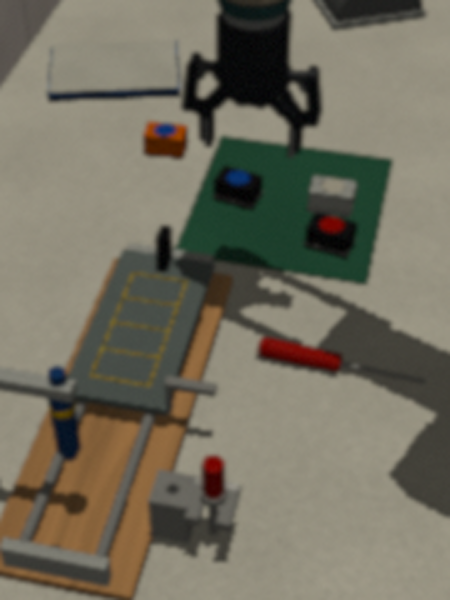

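View pics/t9.png

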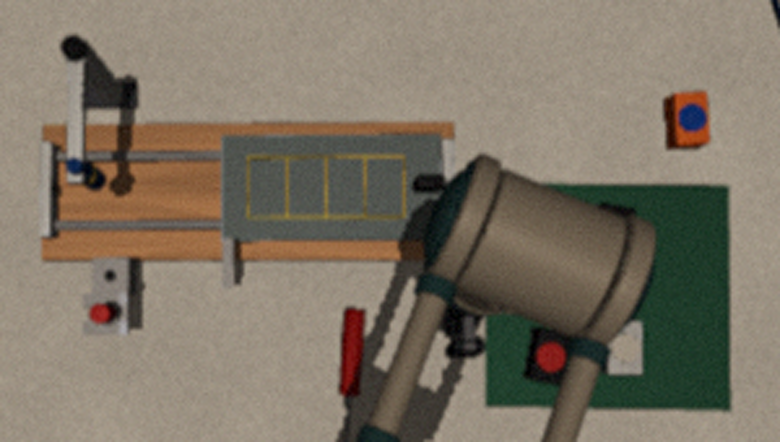

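View pics/t9b.png

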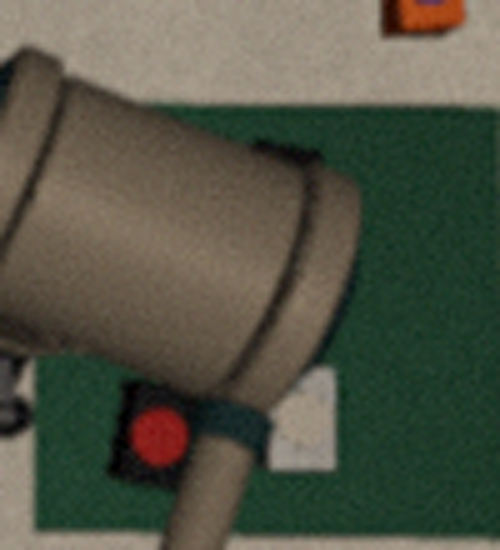

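View pics/s9b.png

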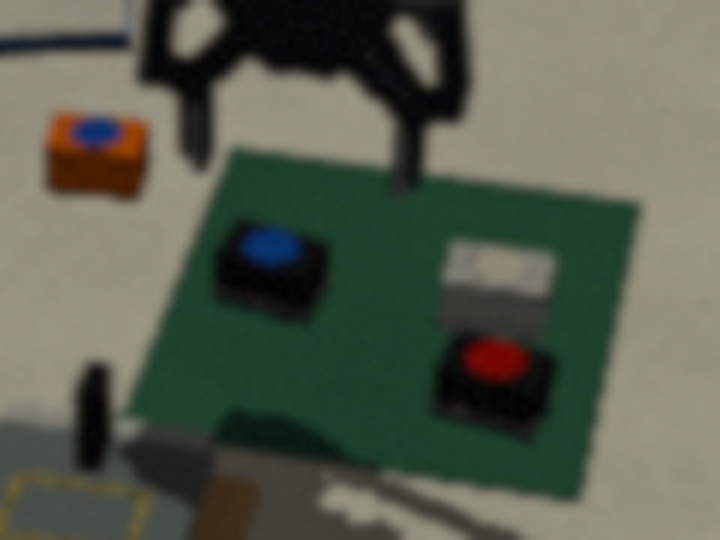

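Run:
```python
from h import *
t=cams.get_image("top");s=cams.get_image("side")
im0=np.load("t.npy")
f=lambda p,sc,o:(o[0]+p[0]/sc-.4,o[1]+p[1]/sc-.4)
def show(n,cs,z):
    w=np.array([back(t,f(c,3.5,(330,90)),z)[:2] for c in cs]); print(n,np.round(w,4).tolist(),w.mean(0)); 
    for i in range(len(w)):
        d=w[(i+1)%len(w)]-w[i]; print("  len %.4f ang %.3f"%(np.hypot(*d),(np.arctan2(d[1],d[0])+np.pi/4)%(np.pi/2)-np.pi/4))
show("blue",[(178,273),(224,281),(212,350),(168,343)],.036)
show("red",[(94,443),(139,449),(127,517),(83,508)],.036)
show("white",[(190,432),(235,432),(235,503),(190,503)],.036)
im=im0; hsv=cv2.cvtColor(im,cv2.COLOR_RGB2HSV);H,S,V=cv2.split(hsv)
green=((H>60)&(H<95)&(S>60)).astype(np.uint8)
for n,b in (("blue",(372,166,398,194)),("red",(349,212,372,240)),("white",(379,210,400,236))):
    x0,y0,x1,y1=b; m=1-green[y0:y1,x0:x1]
    if n=="white": m=((S<70)&(V>110))[y0:y1,x0:x1].astype(np.uint8)
    ys,xs=np.nonzero(m); w=np.array([back(t,(x+x0,y+y0),.036)[:2] for x,y in zip(xs,ys)],np.float32)
    print(n,len(w),cv2.minAreaRect(w))
    c=w-w.mean(0); e,v=np.linalg.eigh(c.T@c); print("  pca",np.arctan(v[1,1]/v[0,1]),w.mean(0))
# side view discs
hs=cv2.cvtColor(s["image"],cv2.COLOR_RGB2HSV);H,S,V=cv2.split(hs)
def blob(m,b):
    x0,y0,x1,y1=b; n,l,st,c=cv2.connectedComponentsWithStats(m[y0:y1,x0:x1].astype(np.uint8))
    for i in range(1,n):
        if st[i,4]>15: print(c[i]+[x0,y0],st[i,4],back(s,c[i]+[x0,y0],.036))
print("side");blob((H>100)&(H<130)&(S>120)&(V>60),(260,110,300,140));blob(((H<6)|(H>174))&(S>150)&(V>80),(295,130,330,160))
blob((S<60)&(V>120),(300,118,325,131))
# carriage bays now z .05
g=lambda x,y:(150+x/2.6-.4,90+y/2.6-.4)
w=np.array([back(t,g(*c),.05)[:2] for c in [(248,155),(405,155),(405,217),(247,219)]]);print("bays",np.round(w,4).tolist(),w.mean(0))
```

```text
blue [[0.6123, -0.3312], [0.606, -0.3694], [0.548, -0.3593], [0.5534, -0.3228]] [ 0.57994315 -0.34568426]
  len 0.0387 ang -0.163
  len 0.0588 ang -0.173
  len 0.0368 ang -0.147
  len 0.0595 ang -0.142
red [[0.4691, -0.2615], [0.4647, -0.2987], [0.4081, -0.2888], [0.415, -0.2524]] [ 0.43922228 -0.27533462]
  len 0.0375 ang -0.118
  len 0.0574 ang -0.174
  len 0.0370 ang -0.187
  len 0.0549 ang -0.165
white [[0.4794, -0.3409], [0.48, -0.378], [0.4211, -0.3778], [0.4205, -0.3407]] [ 0.4502708  -0.35935065]
  len 0.0371 ang 0.015
  len 0.0588 ang -0.004
  len 0.0370 ang 0.016
  len 0.0589 ang -0.002
blue 294 ((0.5787153244018555, -0.3413177728652954), (0.04693518579006195, 0.05951502546668053), 82.4306640625)
  pca -0.32654303 [ 0.5791765  -0.34197786]
red 279 ((0.4397658109664917, -0.2727031707763672), (0.04416615515947342, 0.059985194355249405), 78.84065246582031)
  pca -0.18090937 [ 0.43945387 -0.27255875]
white 258 ((0.44929030537605286, -0.35846084356307983), (0.03465425223112106, 0.055633995682001114), 89.85759735107422)
  pca 0.00639854 [ 0.4492775 -0.3584458]
side
[274.875 120.5  ] 48 [ 0.58313581 -0.34632144  0.036     ]
[312.29545455 139.38636364] 44 [ 0.44057356 -0.27486976  0.036     ]
[313.078125 124.15625 ] 64 [ 0.45107379 -0.35638238  0.036     ]
bays [[0.6603, 0.0666], [0.6621, -0.1099], [0.5923, -0.1104], [0.5879, 0.0666]] [ 0.62564893 -0.02178913]
```

Request:
carry_out(rows=[[[1,-1.2,-3.5,0,0],[1,-1.2,-4,0,0],[1,-1.2,-4,0,0],[1,-1.2,-4,0,0],[1,-1.2,-4,0,0],[1,-1.3,-2.9,-2,0],[1,0,0,-4,0],[1,0,0,-4,0],[1,0,0,0,0],[1,0,0,0,0]]])

```text
clock: 14.95
position: [0.4545, -0.3606, 0.1058]
ee_rot: [-0.0, 1.0, 0.007, -0.0]
contact_force: [-0.5, -1.3, 0.5]
width: 0.0854
```

Run:
```python
from h import *
s=cams.get_image("side")
save(s,"s10b.png",(230,60,350,160),6)
st=telemetry.get_state(); print(st["position"],st["clock"],R.from_quat(np.roll(st["ee_rot"],-1)).as_matrix()[:2,0])
```

```text
[ 0.45532984 -0.36121699  0.10728228] 15.0 [0.99989287 0.01454242]
```

View pics/s10b.png

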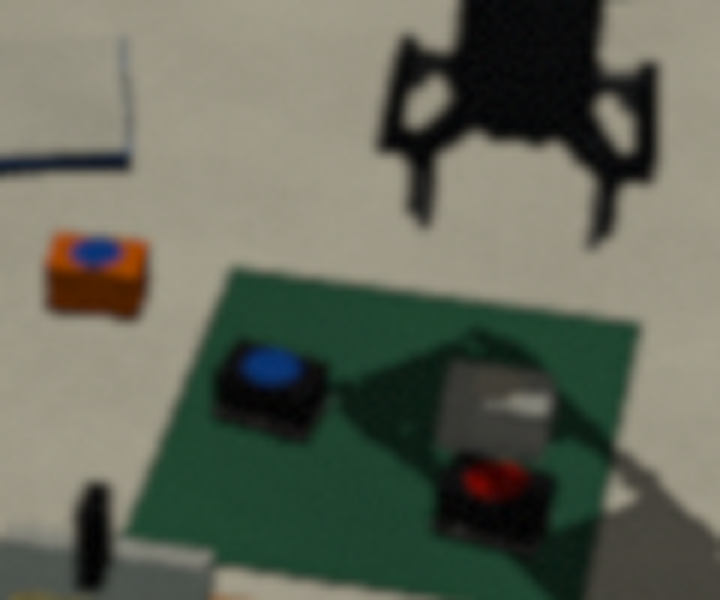

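Request:
carry_out(rows=[[[1,-0.4,0.3,-2,0],[1,0,0,-3,0],[1,0,0,-2.5,0],[1,0,0,-1.5,0],[1,0,0,-0.9,0],[1,0,0,0,0],[1,0,0,0,0]]])

```text
clock: 15.7
position: [0.451, -0.3581, 0.0087]
ee_rot: [0.001, 1.0, 0.007, 0.001]
contact_force: [0.9, -0.5, -1.1]
width: 0.0854
```

Request:
carry_out(rows=[[[-1,0,0,0,0],[-1,0,0,0,0],[-1,0,0,0,0],[-1,0,0,0,0],[-1,0,0,0,0],[-1,0,0,0,0]]], force=40)

```text
clock: 16.3
position: [0.4505, -0.3578, 0.0089]
ee_rot: [0.001, 1.0, 0.007, 0.001]
contact_force: [-0.3, 1.7, 6.7]
width: 0.0583
```

Request:
carry_out(rows=[[[-1,0,0,1,0],[-1,0,0,3,0],[-1,0,0,4,0],[-1,0,0,4,0],[-1,0.5,2,3,0],[-1,1.5,4,0,0],[-1,1.5,4,0,0],[-1,0,0,0,0],[-1,0,0,0,0]]])

```text
clock: 17.2
position: [0.4848, -0.2564, 0.1577]
ee_rot: [0.0, 1.0, 0.008, 0.0]
contact_force: [0.1, -0.6, -0.8]
width: 0.0579
```

Run:
```python
from h import *
t=cams.get_image("top");s=cams.get_image("side")
save(s,"s11.png",(180,50,360,230),3.5);save(t,"t11.png",(300,110,450,260),4)
st=telemetry.get_state(); print(st["position"],st["clock"],st["width"])
```

```text
[ 0.48455864 -0.25788379  0.15736711] 17.3 0.05742149480655048
```

View pics/s11.png

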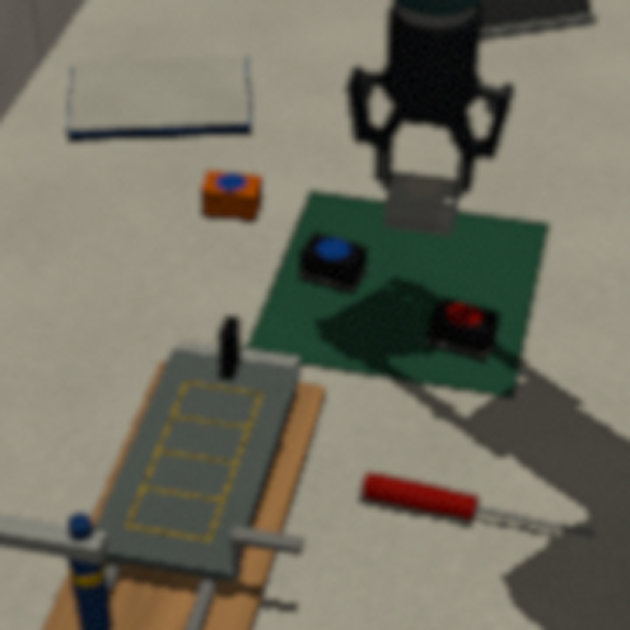

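View pics/t11.png

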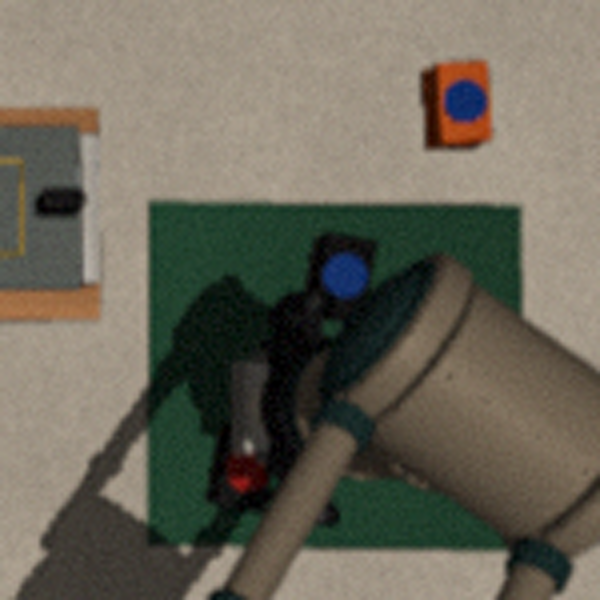

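Request:
carry_out(rows=[[[-1,1.7,3.7,0,0],[-1,1.7,3.7,0,0],[-1,1.7,3.7,0,0],[-1,1.7,3.7,0,0],[-1,1.7,3.7,0,0],[-1,1.7,3.7,0,0],[-1,1.7,3.7,0,0],[-1,1.7,3.2,0,0],[-1,0.5,1,-2,0],[-1,0,0,-4,0],[-1,0,0,0,0],[-1,0,0,0,0]]])

```text
clock: 18.5
position: [0.6254, 0.0426, 0.0966]
ee_rot: [0.0, 1.0, 0.006, -0.001]
contact_force: [-0.2, -0.3, -0.6]
width: 0.0577
```

Run:
```python
from h import *
t=cams.get_image("top");s=cams.get_image("side")
save(s,"s12.png",(180,110,300,230),5)
st=telemetry.get_state(); print(st["position"],st["clock"],st["width"],R.from_quat(np.roll(st["ee_rot"],-1)).as_matrix()[:2,0])
```

```text
[0.6271662  0.04272432 0.09883994] 18.6 0.05742074126727917 [0.99991789 0.01246336]
```

View pics/s12.png

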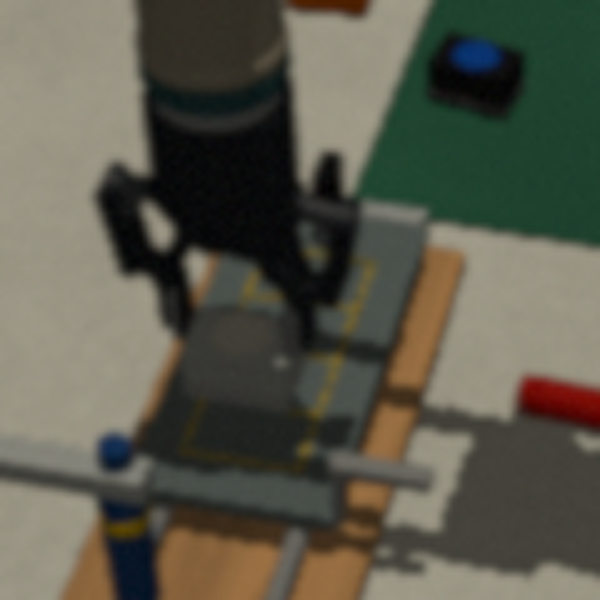

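Request:
carry_out(rows=[[[-1,0,0.15,-1.5,0],[-1,0,0,-1.5,0],[-1,0,0,-0.5,0],[-1,0,0,0,0],[-1,0,0,0,0]]])

```text
clock: 19.1
position: [0.6267, 0.0451, 0.0635]
ee_rot: [0.0, 1.0, 0.007, 0.001]
contact_force: [-0.7, 0.0, -0.5]
width: 0.0576
```

Run:
```python
from h import *
s=cams.get_image("side")
save(s,"s13.png",(190,150,280,220),7)
st=telemetry.get_state(); print(st["position"],st["clock"],st["width"],st["contact_force"])
# expected block corners at current height, if at bay1, z bottom .053
th=.014
c,sn=np.cos(th),np.sin(th)
for dz in (.05,):
  for a,b in ((-.034,-.022),(-.034,.022),(.034,.022),(.034,-.022)):
    X=[.6255+c*a-sn*b,.0442+sn*a+c*b,dz]; p=proj(s,X); print(np.round((p+.5-[190,150])*7))
```

```text
[0.62679237 0.04513858 0.06352328] 19.15 0.05756781229006387 [-0.39633875  0.02763308 -1.34940983]
[379. 299.]
[350. 378.]
[187. 350.]
[219. 273.]
```

View pics/s13.png

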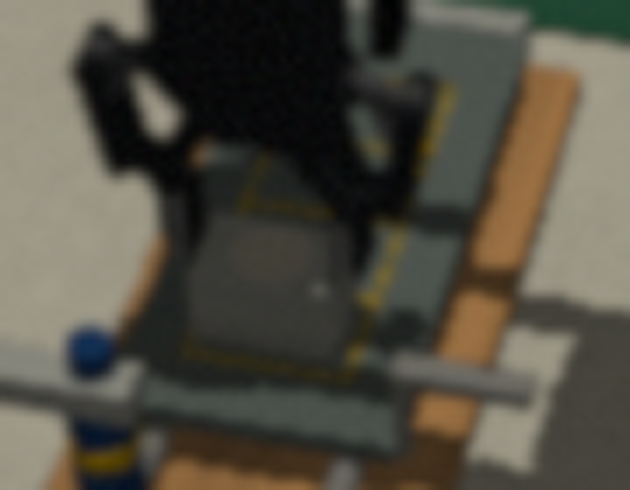

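Request:
carry_out(rows=[[[-1,0,-0.05,-0.3,0],[-1,0,0,-0.15,0],[-1,0,0,0,0],[-1,0,0,0,0]]])

```text
clock: 19.55
position: [0.6264, 0.0448, 0.0589]
ee_rot: [0.0, 1.0, 0.007, 0.001]
contact_force: [0.0, -0.1, 5.3]
width: 0.0574
```

Request:
carry_out(rows=[[[0.6,0,0,0,0],[1,0,0,0,0],[1,0,0,0,0],[1,0,0,1,0],[1,0,0,3,0],[1,0,0,4,0],[1,0,-3,2,0],[1,-2,-5,0,0],[1,-3,-4,0,0],[1,-3,-4,0,0],[1,-3,-4,0,0],[1,0,0,0,0]]])

```text
clock: 20.75
position: [0.5136, -0.1558, 0.1584]
ee_rot: [0.001, 1.0, 0.004, -0.001]
contact_force: [-0.4, 0.4, 0.2]
width: 0.0853
```

```bash
cat > chk.py <<'E'
from h import *
import sys
n=sys.argv[1]
t=cams.get_image("top");s=cams.get_image("side")
save(s,"s%s.png"%n,(180,60,350,230),3.7);save(t,"t%s.png"%n,(200,100,440,260),3.2)
st=telemetry.get_state(); print(st["position"],st["clock"],st["width"],R.from_quat(np.roll(st["ee_rot"],-1)).as_matrix()[:2,0],st["contact_force"])
def blob(p,m,z,nm):
    k,l,q,c=cv2.connectedComponentsWithStats(m.astype(np.uint8))
    for i in range(1,k):
        if 20<q[i,4]<250 : print(nm,np.round(c[i],1),q[i,4],np.round(back(p,c[i],z)[:2],4))
for p,nm in ((t,"top"),(s,"side")):
    H,S,V=cv2.split(cv2.cvtColor(p["image"],cv2.COLOR_RGB2HSV))
    for z in (.036,.086):
        blob(p,(H>100)&(H<130)&(S>120)&(V>60),z,nm+" blue %g"%z); blob(p,((H<6)|(H>174))&(S>150)&(V>60),z,nm+" red %g"%z)
E
python3 chk.py 14
```

```text
[ 0.51707863 -0.15237341  0.15843183] 20.85 0.0850595847391565 [0.99993709 0.01110671] [0.69734624 0.54682782 0.10967395]
top blue 0.036 [415.9 134.8] 70 [ 0.7102 -0.4347]
top blue 0.036 [386.8 176.4] 54 [ 0.5867 -0.3496]
top red 0.036 [188.4 210.1] 45 [0.4796 0.2317]
top red 0.036 [284.9 225. ] 225 [ 0.4401 -0.0531]
top red 0.036 [361.4 226.8] 110 [ 0.4385 -0.2759]
top blue 0.086 [415.9 134.8] 70 [ 0.7007 -0.4162]
top blue 0.086 [386.8 176.4] 54 [ 0.5824 -0.3347]
top red 0.086 [188.4 210.1] 45 [0.4797 0.2223]
top red 0.086 [284.9 225. ] 225 [ 0.442  -0.0506]
top red 0.086 [361.4 226.8] 110 [ 0.4404 -0.264 ]
side blue 0.036 [420.6  34.9] 123 [ 0.086  -1.1137]
side blue 0.036 [274.9 120.5] 48 [ 0.5831 -0.3463]
side red 0.036 [312.3 139.4] 52 [ 0.4404 -0.2747]
side red 0.036 [300.  191.2] 227 [ 0.4375 -0.0336]
side red 0.036 [265.2 236.4] 50 [0.4971 0.1501]
side blue 0.086 [420.6  34.9] 123 [ 0.1003 -1.0048]
side blue 0.086 [274.9 120.5] 48 [ 0.5691 -0.2811]
side red 0.086 [312.3 139.4] 52 [ 0.4345 -0.2135]
side red 0.086 [300.  191.2] 227 [0.4318 0.0138]
side red 0.086 [265.2 236.4] 50 [0.488  0.1871]
```

View pics/s14.png

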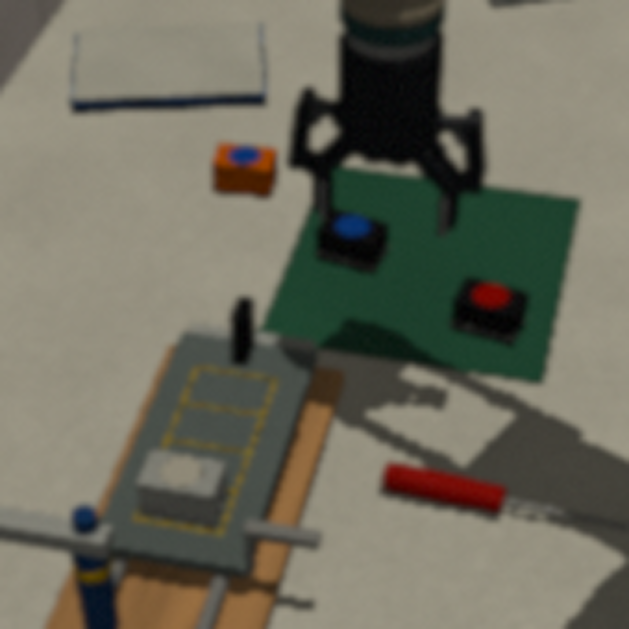

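View pics/t14.png

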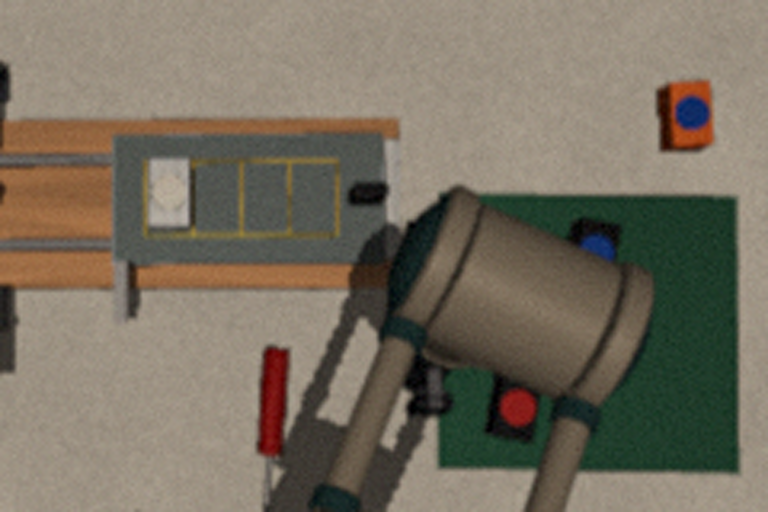

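Request:
carry_out(rows=[[[1,-2,-3,0,-0.06],[1,-2,-3.2,0,-0.06],[1,-2,-3.2,0,-0.06],[1,-1.7,-2.8,-2,0],[1,0,0,-3,0],[1,0,0,-3,0],[1,0,0,0,0],[1,0,0,0,0],[1,0,0,0,0]]])

```text
clock: 21.75
position: [0.4421, -0.2738, 0.0792]
ee_rot: [0.001, 0.997, -0.082, 0.001]
contact_force: [0.9, -0.2, -0.1]
width: 0.0853
```

```bash
python3 chk.py 15 | head -1
```

```text
[ 0.44168507 -0.27389996  0.07925356] 21.85 0.08551247838499702 [ 0.98642726 -0.1641705 ] [-0.42962106  0.05855954  0.22442483]
```

View pics/s15.png

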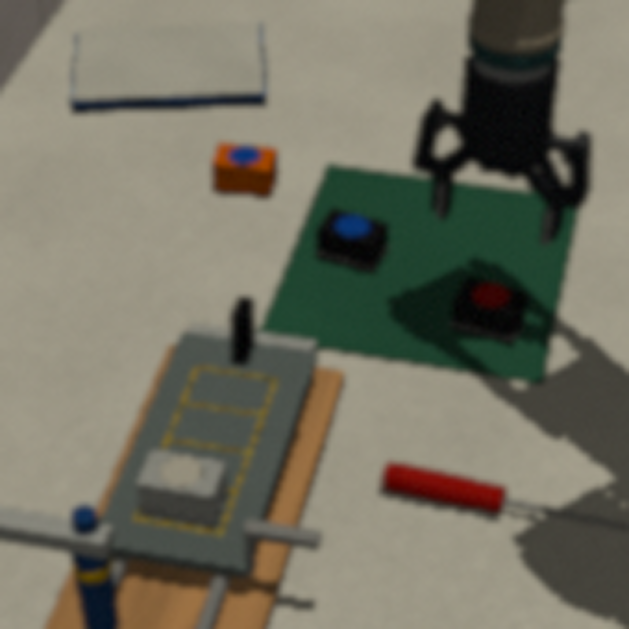

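Request:
carry_out(rows=[[[1,-0.25,-0.1,-2,0],[1,0,0,-2.5,0],[1,0,0,-1.5,0],[1,0,0,-1.0,0],[1,0,0,0,0],[-1,0,0,0,0],[-1,0,0,0,0],[-1,0,0,0,0],[-1,0,0,0,0],[-1,0,0,0,0],[-1,0,0,0,0]]], force=40)

```text
clock: 22.95
position: [0.4387, -0.2752, 0.0093]
ee_rot: [0.001, 0.997, -0.083, 0.001]
contact_force: [-0.5, -0.2, 4.8]
width: 0.0577
```

Request:
carry_out(rows=[[[-1,0,0,1,0],[-1,0,0,3,0],[-1,0,0,4,0],[-1,0,0,4,0.03],[-1,1.3,1.5,3,0.03],[-1,2.5,3.5,0,0.03],[-1,2.5,3.8,0,0.03],[-1,2.5,3.8,0,0.03],[-1,2.5,3.8,0,0.03],[-1,2.5,3.8,0,0],[-1,2.5,3.8,0,0],[-1,2.4,3.5,0,0]]])

```text
clock: 24.15
position: [0.6254, 0.0025, 0.1587]
ee_rot: [0.0, 1.0, 0.007, 0.001]
contact_force: [-0.3, -1.1, -1.4]
width: 0.0576
```

Request:
carry_out(rows=[[[-1,0,0,-2,0],[-1,0,0,-3,0],[-1,0,0,-3,0],[-1,0,0,0,0],[-1,0,0,0,0],[-1,0,0,0,0]]])

```text
clock: 24.75
position: [0.6262, 0.0002, 0.0798]
ee_rot: [0.0, 1.0, 0.007, 0.002]
contact_force: [-0.1, -0.3, -1.3]
width: 0.0573
```

```bash
python3 chk.py 16 | head -1
```

```text
[6.26077928e-01 1.69340366e-04 7.97931249e-02] 24.85 0.05765439857273083 [0.99989755 0.01377421] [-0.05606249  0.35439988 -1.7150138 ]
```

View pics/s16.png

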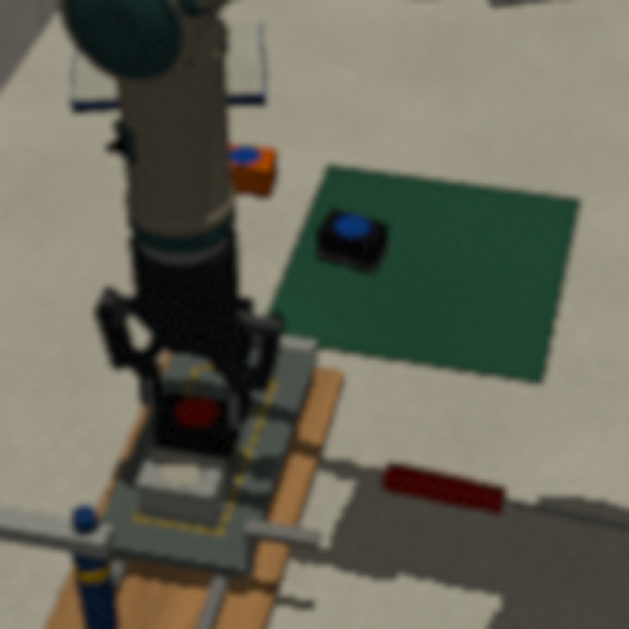

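Request:
carry_out(rows=[[[-1,0,0,-1,0],[-1,0,0,-0.6,0],[-1,0,0,-0.3,0],[-1,0,0,-0.15,0],[-1,0,0,0,0],[-1,0,0,0,0]]])

```text
clock: 25.45
position: [0.6242, 0.0005, 0.0593]
ee_rot: [0.0, 1.0, 0.007, 0.0]
contact_force: [-4.6, 0.5, 11.8]
width: 0.0576
```

Request:
carry_out(rows=[[[0.6,0,0,0,0],[1,0,0,0,0],[1,0,0,0,0],[1,0,0,1,0],[1,0,0,3,0],[1,0,0,4,0],[1,0,-2,2,-0.02],[1,-0.5,-4,0,-0.03],[1,-0.5,-4,0,-0.04],[1,-0.5,-4,0,-0.04],[1,-0.5,-4,0,-0.04],[1,0,0,0,0]]])

```text
clock: 26.65
position: [0.6043, -0.185, 0.1575]
ee_rot: [0.002, 0.997, -0.081, 0.0]
contact_force: [0.3, 0.1, -0.2]
width: 0.0857
```

```bash
python3 chk.py 17
```

```text
[ 0.60456077 -0.18034591  0.15735783] 26.75 0.0855579780583128 [ 0.98754736 -0.15732189] [-0.00090985  0.45467921 -0.24961084]
top blue 0.036 [384.9 178.4] 80 [ 0.5808 -0.344 ]
top red 0.036 [267.8 160.5] 116 [ 0.6294 -0.0007]
top red 0.036 [188.3 210.1] 44 [0.4797 0.2319]
top red 0.036 [284.9 225. ] 226 [ 0.4403 -0.0531]
top blue 0.086 [384.9 178.4] 80 [ 0.5767 -0.3293]
top red 0.086 [267.8 160.5] 116 [ 6.233e-01 -4.000e-04]
top red 0.086 [188.3 210.1] 44 [0.4799 0.2225]
top red 0.086 [284.9 225. ] 226 [ 0.4421 -0.0506]
side blue 0.036 [274.9 120.6] 49 [ 0.5829 -0.3461]
side red 0.036 [233.6 176.4] 82 [ 0.643  -0.0474]
side red 0.036 [299.9 191.3] 234 [ 0.4378 -0.033 ]
side red 0.036 [265.4 237. ] 54 [0.4961 0.1519]
side blue 0.086 [274.9 120.6] 49 [ 0.5689 -0.2809]
side red 0.086 [233.6 176.4] 82 [0.6256 0.0008]
side red 0.086 [299.9 191.3] 234 [0.4321 0.0144]
side red 0.086 [265.4 237. ] 54 [0.487  0.1887]
```

View pics/s17.png

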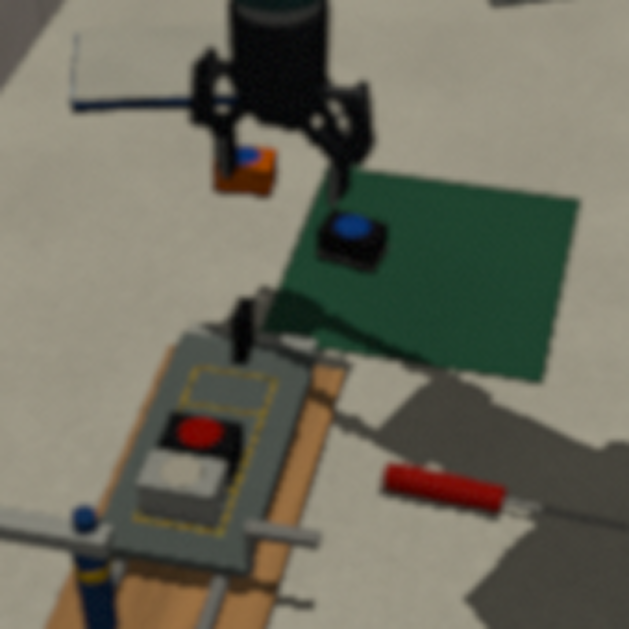

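View pics/t17.png

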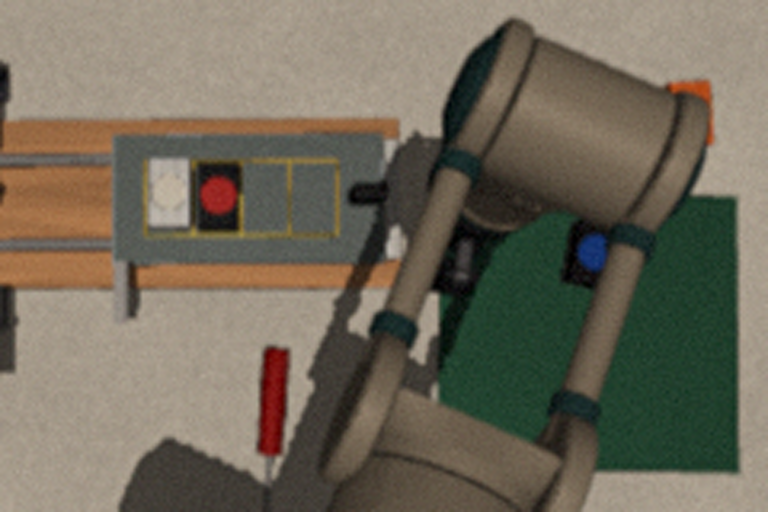

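Request:
carry_out(rows=[[[1,-0.5,-3,0,0],[1,-0.5,-4,0,0],[1,-0.5,-4,0,0],[1,-0.5,-4,0,0],[1,-0.3,-1.6,-2,0],[1,0,0,-3,0],[1,0,0,-3,0],[1,0,0,0,0],[1,0,0,0,0],[1,0,0,0,0]]])

```text
clock: 27.75
position: [0.5833, -0.3455, 0.0792]
ee_rot: [0.001, 0.997, -0.077, 0.002]
contact_force: [0.7, -0.1, 0.3]
width: 0.0853
```

```bash
python3 chk.py 18 | grep -v red
```

```text
[ 0.58307465 -0.34579195  0.07934825] 27.85 0.08584341178245411 [ 0.9879815  -0.15453362] [ 0.05229375  0.0031256  -0.06319551]
top blue 0.036 [415.9 134.9] 69 [ 0.71   -0.4348]
top blue 0.086 [415.9 134.9] 69 [ 0.7005 -0.4163]
side blue 0.036 [420.5  34.8] 121 [ 0.0862 -1.1146]
side blue 0.086 [420.5  34.8] 121 [ 0.1004 -1.0056]
```

View pics/s18.png

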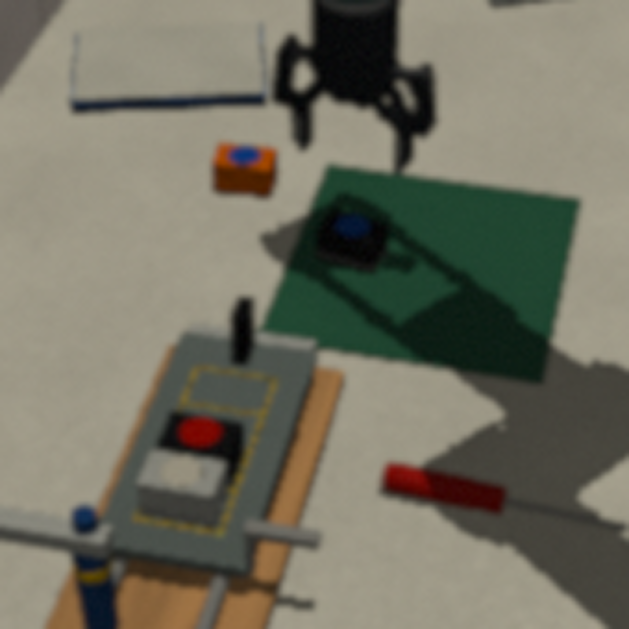

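Blue holder still at (.5815,-.346), everything as expected; orange look-alike (side crop 245,168) left alone.

Request:
carry_out(rows=[[[1,-0.1,0,-2,0],[1,0,0,-2.5,0],[1,0,0,-1.5,0],[1,0,0,-1.0,0],[1,0,0,0,0],[-1,0,0,0,0],[-1,0,0,0,0],[-1,0,0,0,0],[-1,0,0,0,0],[-1,0,0,0,0],[-1,0,0,0,0]]], force=40)

```text
clock: 28.95
position: [0.5818, -0.3463, 0.009]
ee_rot: [0.001, 0.997, -0.078, 0.001]
contact_force: [0.2, -0.1, 6.1]
width: 0.0576
```

Request:
carry_out(rows=[[[-1,0,0,1,0],[-1,0,0,3,0],[-1,0,0,4,0],[-1,0,0,4,0.02],[-1,0.5,2.2,3,0.03],[-1,0.5,4,0,0.03],[-1,0.5,4,0,0.03],[-1,0.6,4,0,0.03],[-1,0.6,4,0,0.03],[-1,0.6,4,0,0],[-1,0.6,4,0,0],[-1,0.6,4,0,0]]])

```text
clock: 30.15
position: [0.6253, -0.0419, 0.1573]
ee_rot: [-0.0, 1.0, 0.007, -0.0]
contact_force: [1.0, -1.0, -1.2]
width: 0.0577
```

Request:
carry_out(rows=[[[-1,0,0,-2,0],[-1,0,0,-3,0],[-1,0,0,-3,0],[-1,0,0,0,0],[-1,0,0,0,0],[-1,0,0,0,0]]])

```text
clock: 30.75
position: [0.6271, -0.0439, 0.079]
ee_rot: [0.0, 1.0, 0.007, 0.002]
contact_force: [0.7, 0.5, -1.0]
width: 0.0575
```

```bash
python3 chk.py 19 | head -1
```

```text
[ 0.62706384 -0.0439796   0.07913538] 30.85 0.0575253623219772 [0.99989932 0.01371093] [-0.33931732 -1.41290029 -2.05410709]
```

View pics/s19.png

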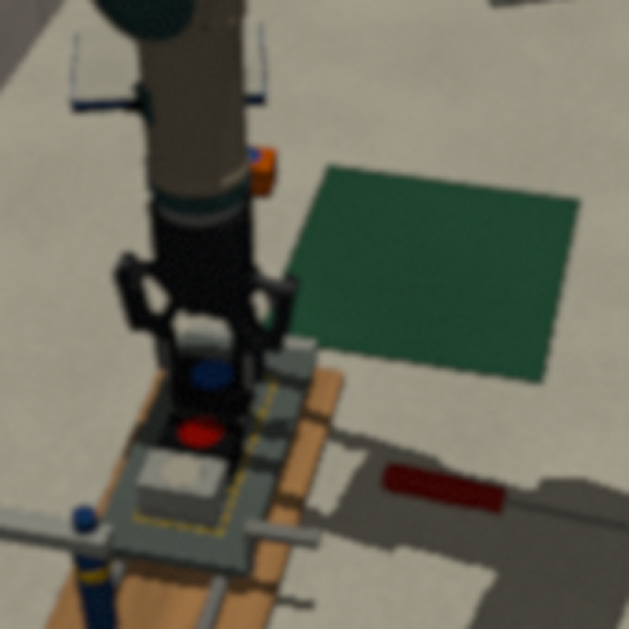

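Request:
carry_out(rows=[[[-1,0,0,-1,0],[-1,0,0,-0.6,0],[-1,0,0,-0.3,0],[-1,0,0,-0.05,0],[-1,0,0,0,0],[-1,0,0,0,0]]])

```text
clock: 31.45
position: [0.6252, -0.0434, 0.059]
ee_rot: [0.0, 1.0, 0.007, -0.0]
contact_force: [-3.2, 1.1, 7.9]
width: 0.0577
```

Request:
carry_out(rows=[[[0.6,0,0,0,0],[1,0,0,0,0],[1,0,0,0,0],[1,0,0,1,0],[1,0,0,3,0],[1,0,0,4,0],[1,0,0,2,0],[1,-3,-4,0,0],[1,-4,-4,0,0],[1,-4,-4,0,0],[1,0,-2,0,0],[1,0,0,0,0]]])

```text
clock: 32.65
position: [0.5246, -0.177, 0.1586]
ee_rot: [0.001, 1.0, 0.005, 0.001]
contact_force: [-0.5, 0.1, 0.0]
width: 0.0853
```

```bash
python3 chk.py 20
python3 - <<'E'
from h import *
t=cams.get_image("top");save(t,"t20b.png",(230,130,330,200),7.5)
E
```

```text
[ 0.52535272 -0.17428401  0.15817144] 32.75 0.085385165960629 [0.99991791 0.01275856] [ 0.29434163  0.42685859 -0.94202116]
top blue 0.036 [415.9 134.9] 69 [ 0.71   -0.4348]
top blue 0.036 [283.4 160.4] 111 [ 0.6304 -0.0469]
top red 0.036 [267.9 160.6] 114 [ 0.6292 -0.0009]
top red 0.036 [188.2 210. ] 44 [0.4799 0.2324]
top red 0.036 [284.8 224.9] 228 [ 0.4406 -0.0531]
top blue 0.086 [415.9 134.9] 69 [ 0.7005 -0.4163]
top blue 0.086 [283.4 160.4] 111 [ 0.6242 -0.0446]
top red 0.086 [267.9 160.6] 114 [ 6.232e-01 -6.000e-04]
top red 0.086 [188.2 210. ] 44 [0.4801 0.223 ]
top red 0.086 [284.8 224.9] 228 [ 0.4424 -0.0505]
side blue 0.036 [420.2  35.2] 115 [ 0.0876 -1.111 ]
side blue 0.036 [237.7 166.1] 71 [ 0.6437 -0.0937]
side red 0.036 [233.7 176.1] 87 [ 0.643  -0.0484]
side red 0.036 [299.9 191.3] 217 [ 0.4376 -0.0329]
side red 0.036 [265.2 236.5] 51 [0.4968 0.1505]
side blue 0.086 [420.2  35.2] 115 [ 0.1018 -1.0022]
side blue 0.086 [237.7 166.1] 71 [ 0.6262 -0.0429]
side red 0.086 [233.7 176.1] 87 [ 6.256e-01 -2.000e-04]
side red 0.086 [299.9 191.3] 217 [0.4319 0.0145]
side red 0.086 [265.2 236.5] 51 [0.4877 0.1874]
```

View pics/s20.png

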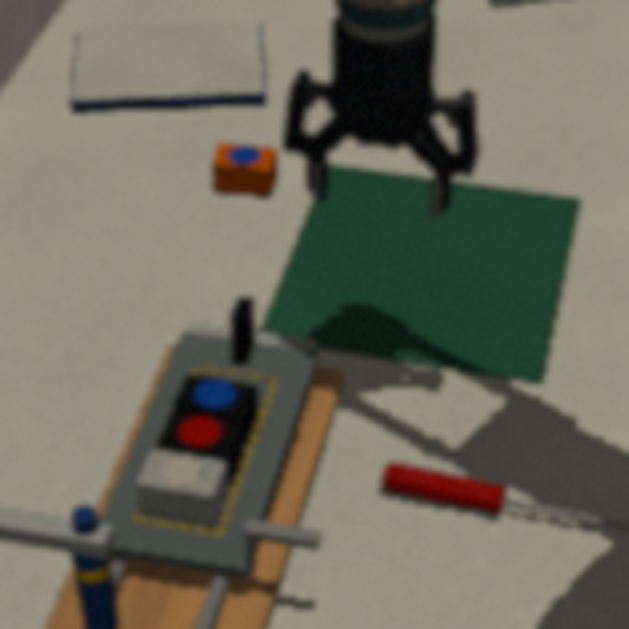

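View pics/t20b.png

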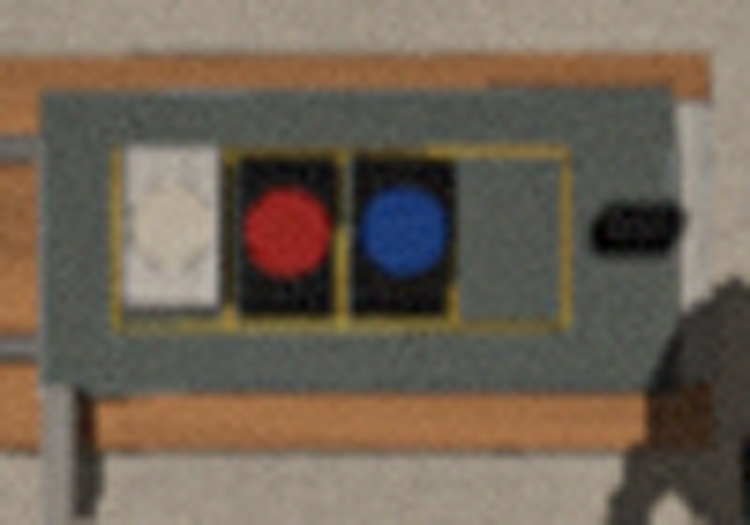

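Request:
carry_out(rows=[[[0,2.5,1,0,0],[0,2.6,1,0,0],[0,2.6,1,0,0],[0,2.6,1,0,0],[0,0,0,-1.5,0],[0,0,0,0,0],[0,0,0,0,0]]])

```text
clock: 33.5
position: [0.6277, -0.1329, 0.1421]
ee_rot: [-0.0, 1.0, 0.008, -0.001]
contact_force: [0.6, 0.0, 0.2]
width: 0.0425
```

Request:
carry_out(rows=[[[0,0,0,-2.5,0],[0,0,0,-2.5,0],[0,0,0,-1.7,0],[0,0,0,-0.6,0],[0,0,0,0,0],[-1,0,0,0,0],[-1,0,0,0,0],[-1,0,0,0,0],[-1,0,0,0,0],[-1,0,0,0,0],[-1,0,0,0,0]]], force=60)

```text
clock: 34.6
position: [0.6282, -0.1346, 0.0714]
ee_rot: [0.0, 1.0, 0.007, 0.001]
contact_force: [-2.8, -0.5, 6.8]
width: 0.0121
```

Request:
carry_out(rows=[[[-1,0,0.3,0,0],[-1,0,0.6,0,0],[-1,-0.01,1,0,0],[-1,-0.02,1.3,0,0],[-1,-0.02,1.5,0,0],[-1,-0.02,1.5,0,0],[-1,-0.02,1.5,0,0],[-1,-0.02,1.5,0,0],[-1,-0.02,1.5,0,0],[-1,-0.02,1.5,0,0],[-1,-0.02,1.5,0,0],[-1,-0.02,1.0,0,0]]])

```text
clock: 35.8
position: [0.6257, 0.0128, 0.0713]
ee_rot: [0.001, 1.0, 0.007, 0.0]
contact_force: [-3.0, -3.2, 7.7]
width: 0.0121
```

Request:
carry_out(rows=[[[-1,-0.01,0.7,0,0],[-1,0,0.5,0,0],[-1,0,0.4,0,0],[-1,0,0.3,0,0],[-1,0,0.2,0,0],[-1,0,0,0,0]]])

```text
clock: 36.4
position: [0.6253, 0.0336, 0.0713]
ee_rot: [0.0, 1.0, 0.007, -0.0]
contact_force: [-3.8, -0.8, 7.8]
width: 0.0119
```

Request:
carry_out(rows=[[[-1,-0.0,0.4,0,0],[-1,0,0.4,0,0],[-1,0,0.3,0,0],[-1,0,0.2,0,0],[-1,0,0,0,0]]])

```text
clock: 36.9
position: [0.6251, 0.0453, 0.0713]
ee_rot: [0.001, 1.0, 0.007, -0.0]
contact_force: [-4.6, -4.6, 8.1]
width: 0.0118
```

Request:
carry_out(rows=[[[-1,-0.0,0.2,0,0],[-1,0,0.2,0,0],[-1,0,0.2,0,0],[-1,0,0,0,0]]])

```text
clock: 37.3
position: [0.6251, 0.0452, 0.0713]
ee_rot: [0.007, 1.0, 0.008, -0.001]
contact_force: [-4.9, -18.2, 7.3]
width: 0.0118
```

Request:
carry_out(rows=[[[-1,0,-0.4,0,0],[0,0,0,0,0],[0,0,0,0,0],[0,0,0,0,0],[0,0,0,1.5,0],[0,0,0,3,0],[0,0,0,4,0],[0,0,-2,2,0],[0,-3,-4,0,0],[0,-4,-4,0,0],[0,-4,-4,0,0],[0,0,0,0,0]]])

```text
clock: 38.5
position: [0.5209, -0.0846, 0.1745]
ee_rot: [0.001, 1.0, 0.005, -0.002]
contact_force: [0.7, 1.4, -0.9]
width: 0.0424
```

Run:
```python
from h import *
t=cams.get_image("top");s=cams.get_image("side")
save(t,"t21.png",(150,90,330,240),4.3);save(s,"s21.png",(160,120,320,290),3.5)
st=telemetry.get_state();print(st["position"],st["clock"])
for z,nm,H0 in ((.086,"red",0),):pass
H,S,V=cv2.split(cv2.cvtColor(t["image"],cv2.COLOR_RGB2HSV))
for nm,m in (("blue",(H>100)&(H<130)&(S>120)&(V>60)),("red",((H<6)|(H>174))&(S>150)&(V>60))):
    k,l,q,c=cv2.connectedComponentsWithStats(m.astype(np.uint8))
    for i in range(1,k):
        if 20<q[i,4]<250: print(nm,c[i],back(t,c[i],.086)[:2])
```

```text
[ 0.52535428 -0.08214921  0.17498235] 38.6
blue [415.94285714 134.95714286] [ 0.70036976 -0.41635447]
blue [219.95412844 160.71559633] [0.62126305 0.13548452]
red [204.58119658 160.70940171] [0.62078726 0.17933524]
red [188.32608696 210.08695652] [0.47985469 0.22256312]
red [286.43589744 224.80769231] [ 0.44262069 -0.05496885]
```

View pics/t21.png

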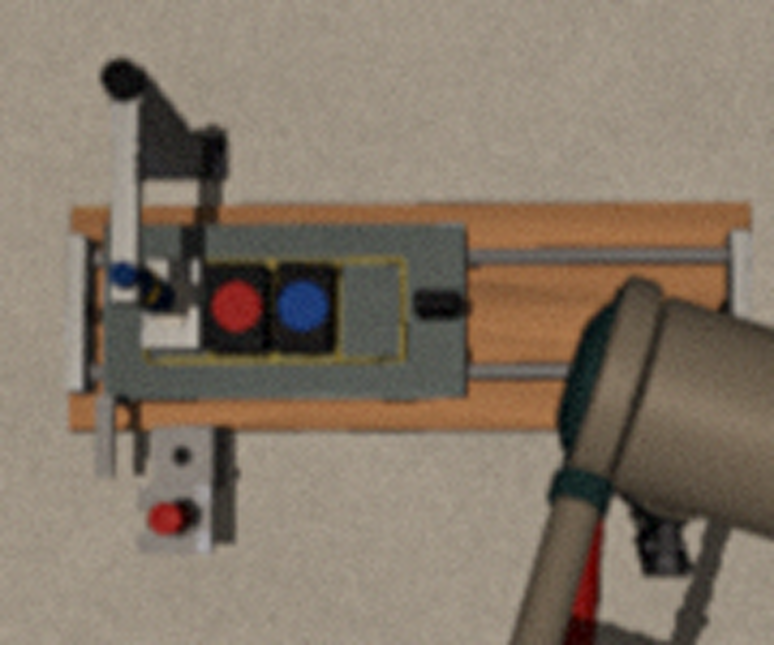

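View pics/s21.png

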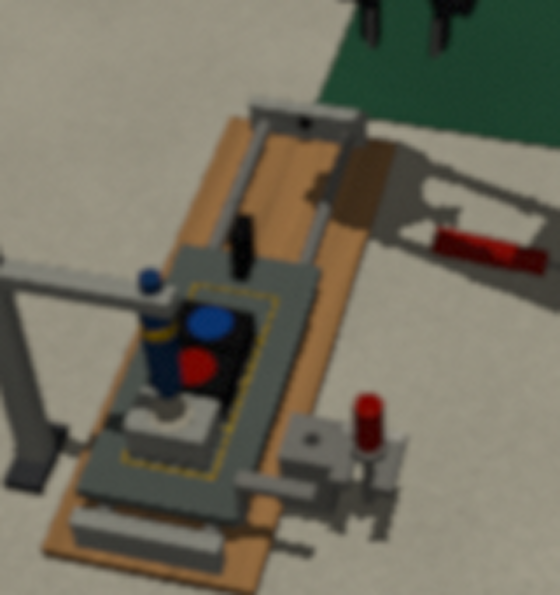

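```bash
python3 -c "
from rig import manip; print(manip.sign_off())"
```

```text
the job is handed in; nothing more can be done
None
```

The slide is loaded and home under the probe, and I handed the job in at about 39 s of the 210 s allowed.

- **Pin:** I drew it out of the bore and hung it in the side notch. It was still upright there in the last pictures.
- **Carriage out:** I pulled it to its load stop, where the reaction rose to about 17 N.
- **Holders:** The mat held three: the white reference in bay 1, then red in bay 2 and blue in bay 3. I left the orange look-alike alone.
- **Carriage home:** I pushed it to the home stop, where the reaction was about 18 N. The handle had travelled 179.8 mm. The red and blue discs had each moved about 180 mm, so nothing slid on the way.

**Checks:** The last pictures show all three holders inside their yellow lines, the white one under the probe tip, and the arm clear of everything. The only disagreements were small. The camera put the handle about 3 mm off in x from where the gripper found it. The red and blue holders also sit about 2 mm off-centre in x compared with the white one, still within their bays. No check failed.

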